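Lock the kiln controller off

TASK

Lock the kiln off for the night: take the flat screwdriver out of the tool rack and with it turn the slotted switch on the sloping control box a quarter turn clockwise, right up to its stop, then put the screwdriver back upright in the hole it came from. After that swing the hasp down over the staple until it lies closed, and push the locking pin sideways through the staple's loop, its tip towards the hasp's hinge, until its head is up against the end of the hasp; leave it there. Leave the other things on the table and in the rack where they are.

Things in the scene. Friction and masses are not known exactly. Their poses are not given: they have to be found in the camera images.
- driver_handle (a point): Centre of the flat screwdriver's black square handle, 28 x 28 mm (faces square to x, y), 76 mm long. It stands blade down in one of three rack holes (brush and mallet in the others). z up the handle, x across the blade's width. 173 mm long, 160 g. A flange 42 mm across, 5 mm thick, 38 mm below this point, rests on the rack; below it a 9 mm shaft and the blade.
- driver_tip (a point): Middle of the lower end of the screwdriver's blade (14 mm wide along x, 3 mm thick along y), 135 mm below the handle's centre, same axes. The flange's underside is 92 mm above it.
- slot (a point): Middle of the slot's floor in the round steel switch (40 mm across) on the control box; turns with it. x along the slot, z out of the sloping panel: 30 degrees from vertical, leaning to the robot's side. Slot 6 mm wide (10 at its bevelled mouth), 34 long, 9 deep. A fixed collar 54 mm across, no higher, rings it. Panel 220 mm wide, 170 mm up the slope, surface 4 mm below this point.
- switch (a joint): Angle of the slotted switch, rad: grows as it turns clockwise seen from outside; stops at 0 (slot up the slope) and 1.571 (slot level). Stays where left; takes about 0.1 N m to turn.
- hasp (a joint): Angle of the hasp, a steel flap: 0 closed (lying parallel to the panel across the switch), 1.571 square to the panel, larger leaning back away from the switch; at most 2.3. Stiff hinge, stays where left, about 1 N at mid-length moves it.
- hasp_hinge (a point): Middle of the hasp's hinge line, 16 mm above the panel. x up the slope along the hinge, y level, away from the switch, z out of the panel. Flap 118 mm long (closed, it points to -y), 70 mm wide, 4 mm thick, centred on the hinge line; a 32 x 36 mm window, 74 to 106 mm from the hinge, passes over the staple. Switch axis 45 mm from this line, at -y.
- eye (a point): Centre of the staple's loop, a fixed steel arch on the panel, 45 mm beyond the switch's axis and 90 mm from the hinge line. Axes as hasp_hinge; the pin goes through along +y. The loop is a passage 24 mm long (y) and 16 mm wide (x) between 7 mm thick walls; it centres 30 mm above the panel, its roof is 14 to 21 mm above this point, the closed hasp's upper face 12 mm below it.
- pin_head (a point): Centre of the head of the locking pin, a steel block 28 x 28 mm, 44 mm tall (z), which stands on the table. x is the direction in which the pin's 10 mm shaft sticks out level from the middle of the head. About 120 g.
- pin_tip (a point): Tip of the pin's tapered shaft, 80 mm from the head's centre (66 mm from its face) along x.
- pin_mid (a point): Point on the shaft's axis 43 mm from the head's centre: it lies in the loop when the pin is pushed home.
- rack_top (a point): Centre of the top of the wooden rack, a plate 260 mm (y) x 70 mm (x) with three 24 mm holes in a row along y, 80 mm apart, its top 105 mm above the table.
- brush: Flat brush, bristles up, standing in a rack hole like the screwdriver; bystander. Origin at its lower end; 187 mm tall, 44 mm wide.
- mallet: Small wooden mallet, head up, standing in a rack hole; bystander. Origin at its lower end; 171 mm tall, head 70 mm long (x), 42 mm thick.
- tape: Roll of paper tape lying flat, 90 mm across, 25 mm tall; bystander. Origin under its centre.
- tub: White plastic tub, 90 mm across, 110 mm tall; bystander. Origin under its centre.
- gesso: White bottle, 74 mm across, 210 mm tall; bystander. Origin under its centre.
- tube1: Lying paint tube, 110 x 30 mm, 20 mm thick; bystander. Origin under its middle.
- tube2: Another lying paint tube like it; bystander.
Things that resemble listed ones, but are neither listed nor needed, are in the scene too. What is shaped like the part that bears driver_handle but orange or purple is not meant.

How it is judged:
By the outcome, as a careful person would: the job done as asked, in the order asked, and still so for the second after the job is handed in, with the robot touching nothing.
It also fails if it takes over 72 s, if anything falls off the work surface, if the arm or the gripper's body presses on something with over 40 N, if the wrist force passes 120 N, or if a joint passes its speed limit or range.

ROBOT

A 6-joint arm with a two-finger parallel gripper is mounted at the origin on the work surface. World frame = base frame: x ahead of the robot, y to its left, z up, the work surface at z = 0. Lengths are in m, angles in degrees, forces in N, time in s.
With the tool pointing down it reaches from about 0.35 to 0.975 m from the base axis. Payload 7.1 kg.
Tool frame: the origin (TCP) lies between the finger pads; the fingertips stand 22 mm ahead of it and the grasp point (between the pads) lies 3 mm ahead of it; z points along the fingers, y is the direction in which the jaws open and shut (so a half turn about z gives the same grasp; the last joint's range is limited). The gripper opens to 88 mm and grips with 3 to 60 N. Pads are 20 mm wide; open, the fingers measure 115 mm over their backs; the gripper's body (75 mm by 178 mm) begins 61 mm behind the grasp point.
Start: joints at [75.287, 24.242, 93.386, -0, 62.372, -1.089], TCP at [0.147, 0.607, 0.245] pointing down, gripper open.
Joint ranges: [-172.04, 172.04], [-51.8, 120.97], [4.93, 147.93], [-75.15, 255.16], [6.16, 154.13], [-145.62, 145.62]. Speed limits (degrees/s): [136.94, 136.94, 172.46, 180, 180, 180].

INTERFACE

Orientations are given as [roll, pitch, yaw] about the fixed x, y, z axes, in that order (R = Rz(yaw) Ry(pitch) Rx(roll)).
In Python, from plant import r gives the robot as it stands.
- The arm moves only by the tool move_arm, never from a script. Its arguments are lists of equal length, an entry for each row: "slide": the shift along the tool's x, y, z in cm, a list of three; "turn": the turn about the tool's z in degrees; "hand": the closure in counts, from 0 (fully open) to 255 (shut). In form: {"slide": [[tx, ty, tz], ...], "turn": [turn, ...], "hand": [hand, ...]}. A call has 1 to 12 rows; each row shifts and turns the commanded pose from where the row before left it, along the tool's axes as they then stand; what a row does not reach is not made up. A row lasts 1/10 s, in which the tool goes at most 50 mm and 8.59 degrees, less where a joint would pass 70% of its speed; a pose out of reach is approached as far as the arm can. A call with a gripper value outside its range is refused whole. The fingers move at their own pace and stop on an object; "squeeze" is the grip in N (left out, the last holds). Time passes only in rows, so rows that do not move let the fingers close. It gives the time, the measured TCP pose, the force and the opening at its end, in the units of the state.
- r.observe(): the state, without advancing time (a new reading comes with each control period).
- r.get_image(name): name is "scene" or "top" or "wrist"; returns the picture (480x640x3 uint8, blue, green, red); there is no depth.
- r.camera_info(name): a dict with "fx", "fy", "cx", "cy" (pixels), "camera_from_world" (4x4, takes a point from world to camera coordinates). Camera axes: x right, y up, looking along -z (the intrinsics and any distortion apply to the point x, -y, -z); pixel columns grow to the right and rows downward; lengths in m; the calibration is good to about 2 mm. A picture is of the moment at which its call begins: read the wrist's pose just before it. camera_info takes no time and is no camera call; for the wrist camera it gives the pose at the moment of the call.
- r.job_done(): hands the job in, once; it reports no verdict.
The state is a dict: "clock": time; "joint_pos": joint angles; "qvel": joint speeds; "joint_torque": joint torques, N m; "tool_pos": TCP position; "ee_rot": TCP orientation; "contact_force": force on the tool from outside, world axes, zero at the start; "wrist_torque": the same for the moment, N m; "finger_gap": finger opening in m.
Only numpy, scipy, OpenCV 4.12 (cv2) and the standard library are available. Lean on these libraries where they do the work, as an engineer would, in place of code of your own. Each camera call takes 0.05 s, during which the arm holds its last target. There are 200 camera calls.

## Working session

There is one attempt and no reset: what is moved stays moved. The work goes in short steps, Python scripts to look and compute and a tool call to move; the robot and the scene stay as the last step left them, time stands still between calls to the robot, and variables do not carry over. Pictures are saved under pics/ and viewed, about 8 in all and at most 12, crops included, and the job is handed in when it is done.

Besides the shell and the picture viewer there is one more tool, called after "Call:" as name([rows], argument=value, ...), one row to a line, values as JSON. move_arm: Moves the arm, as the interface text tells. Its arguments: {"type":"object","properties":{"slide":{"type":"array","items":{"type":"array","items":{"type":"number"}}},"turn":{"type":"array","items":{"type":"number"}},"hand":{"type":"array","items":{"type":"number"}},"squeeze":{"type":"number"}},"required":["slide","turn","hand"]}

```bash
ls; mkdir -p pics
python3 - <<'E'
from plant import r
import cv2,json
o=r.observe();print(o)
for n in("scene","top"):
    im=r.get_image(n);cv2.imwrite(f"pics/{n}0.png",im)
    c=r.camera_info(n);print(n,c)
print(r.camera_info("wrist"))
E
```

```text
pics
{'clock': 0.0, 'joint_pos': array([ 7.52842327e+01,  2.42833220e+01,  9.34313099e+01, -8.85836681e-04,
        6.23718787e+01, -1.08992073e+00]), 'qvel': array([-0.08367852, -0.08675112,  0.05211212, -0.0589767 , -0.030383  ,
       -0.09078961]), 'joint_torque': array([ 1.75902882e-03, -5.44625044e+01, -2.73668200e+01,  6.43899827e-02,
        2.28834932e-02, -1.30609437e-04]), 'tool_pos': array([0.14709844, 0.60690836, 0.2439146 ]), 'ee_rot': array([-1.79913490e+02, -8.61499513e-04,  1.66374564e+02]), 'contact_force': array([-0.46119474,  0.58322541,  0.172099  ]), 'wrist_torque': array([-0.05424199, -0.03118882, -0.0014975 ]), 'finger_gap': 0.08751877091500486}
scene {'fx': 547.8093355306988, 'fy': 547.8093355306988, 'cx': 313.17250404615487, 'cy': 243.8063779274032, 'camera_from_world': array([[-0.60432428,  0.79665202,  0.01173522,  0.31751458],
       [-0.61950062, -0.47910085,  0.62183708,  0.28508547],
       [ 0.50101012,  0.36852127,  0.7830587 , -1.5041381 ],
       [ 0.        ,  0.        ,  0.        ,  1.        ]])}
top {'fx': 597.8594074212746, 'fy': 597.8594074212746, 'cx': 324.5907366676029, 'cy': 231.7484335274461, 'camera_from_world': array([[ 0.02222497, -0.9994847 ,  0.02316012, -0.00682986],
       [ 0.99230474,  0.02487597,  0.12129504, -0.5853014 ],
       [-0.12180866,  0.02028612,  0.99234627, -1.62482982],
       [ 0.        ,  0.        ,  0.        ,  1.        ]])}
{'fx': 347.8714128188505, 'fy': 347.8714128188505, 'cx': 314.59867645745817, 'cy': 241.96340609925284, 'camera_from_world': array([[ 0.23427708,  0.97216919, -0.00114965, -0.62410825],
       [-0.93936484,  0.22606683, -0.25785168,  0.0321761 ],
       [-0.25041556,  0.06148868,  0.96618383, -0.39024998],
       [ 0.        ,  0.        ,  0.        ,  1.        ]])}
```

View pics/scene0.png

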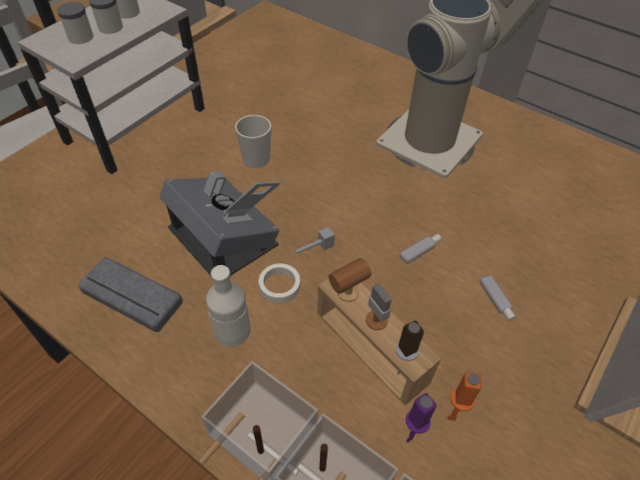

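View pics/top0.png

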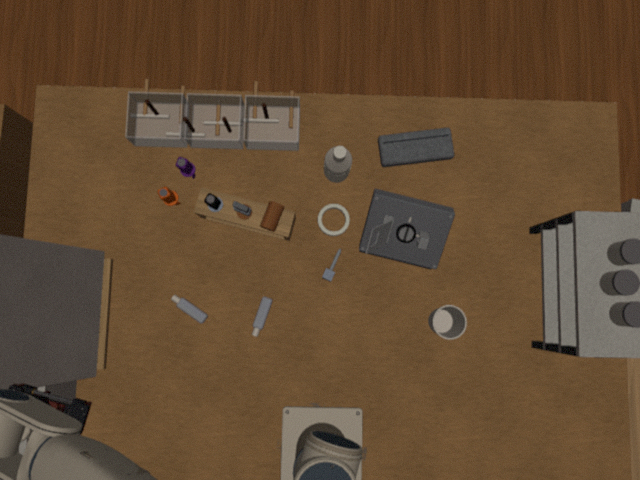

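```bash
cat > h.py <<'E'
import numpy as np, cv2
from scipy.spatial.transform import Rotation as Ro
def cam(c): 
    M=c["camera_from_world"]; return M[:3,:3],M[:3,3]
def proj(c,P):
    R,t=cam(c); p=R@np.asarray(P,float)+t
    return np.array([c["fx"]*p[0]/-p[2]+c["cx"], c["fy"]*-p[1]/-p[2]+c["cy"]])
def ray(c,uv):
    R,t=cam(c); d=np.array([(uv[0]-c["cx"])/c["fx"],-(uv[1]-c["cy"])/c["fy"],-1.])
    d=R.T@d; return -R.T@t,d/np.linalg.norm(d)
def onz(c,uv,z):
    o,d=ray(c,uv); return o+d*(z-o[2])/d[2]
def onplane(c,uv,p0,n):
    o,d=ray(c,uv); return o+d*((p0-o)@n)/(d@n)
def tri(obs):
    A=np.zeros((3,3));b=np.zeros(3)
    for c,uv in obs:
        o,d=ray(c,uv);P=np.eye(3)-np.outer(d,d);A+=P;b+=P@o
    x=np.linalg.solve(A,b)
    return x,[np.linalg.norm(proj(c,x)-uv) for c,uv in obs]
def pose(o):
    return np.array(o["tool_pos"]),Ro.from_euler("xyz",o["ee_rot"],degrees=True).as_matrix()
def slide_to(o,P):
    p,R=pose(o); return (R.T@(np.asarray(P)-p))*100
E
python3 - <<'E'
from plant import r
from h import *
import cv2
T=cv2.imread("pics/top0.png");S=cv2.imread("pics/scene0.png")
a=cv2.resize(T[180:280,350:460],(440,400),interpolation=cv2.INTER_CUBIC) # x4
b=cv2.resize(S[165:275,155:285],(360,305),interpolation=cv2.INTER_CUBIC)  # x2.77
c=cv2.resize(T[180:290,190:300],(360,295)) [:]
d=cv2.resize(S[225:400,290:450],(440,200))
out=np.zeros((600,800,3),np.uint8)
out[:400,:440]=a; out[:305,440:]=b; out[305:600,440:]=cv2.resize(T[145:245,150:300],(360,295)); out[400:,:440]=cv2.resize(S[250:360,300:542],(440,200))
cv2.imwrite("pics/c1.png",cv2.convertScaleAbs(out,alpha=1.5))
ct=r.camera_info("top");cs=r.camera_info("scene")
print("driver",onz(ct,(214,200),.186),"pin",onz(ct,(328,274),.044),onz(ct,(338,252),.022),"switch",onz(ct,(406,233),.1))
R,t=cam(r.camera_info("wrist"));print("wc",-R.T@t,R)
print(tri([(ct,(406,233)),(cs,(224,202))]))
E
```

```text
driver [0.64072951 0.29162588 0.186     ] pin [ 0.46790538 -0.00475617  0.044     ] [ 0.53100198 -0.03195386  0.022     ] switch [ 0.57949666 -0.20967065  0.1       ]
wc [0.07871469 0.62346082 0.38463238] [[ 0.23427708  0.97216919 -0.00114965]
 [-0.93936484  0.22606683 -0.25785168]
 [-0.25041556  0.06148868  0.96618383]]
(array([ 0.57859296, -0.20851512,  0.10567529]), [np.float64(0.12065901519959454), np.float64(0.1471771972901366)])
```

View pics/c1.png

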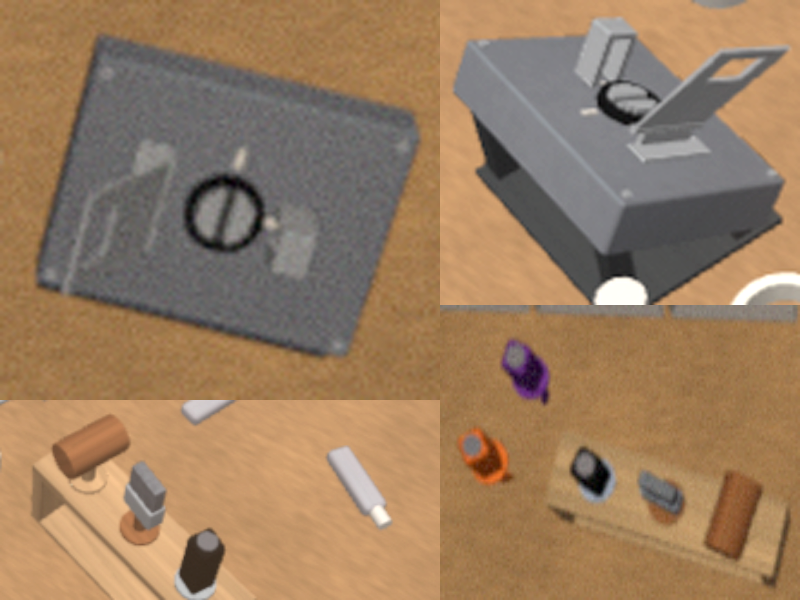

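The composite shows the switch at (225,215), the hasp leaning back at about (110,210) and the staple at (293,240). The possible drivers are orange at scene (468,390), purple at (422,412) and black in the rack at (411,335). I choose the black one, as described.

Call:
move_arm([
  [0, 0, -0.6],
  [0, 0, -0.6],
  [0, 0, -0.6],
  [0, 0, -0.6],
  [0, 0, -0.6],
  [0, 0, -0.6],
  [0, 0, -0.6],
  [0, 0, -0.6],
  [0, 0, -0.6],
  [0, 0, -0.6],
  [0, 0, -0.6],
  [0, 0, -0.6],
], turn=[8.1, 8.1, 8.1, 8.1, 8.1, 8.1, 8.1, 8.1, 8.1, 8.1, 8.1, 8.1], hand=[0, 0, 0, 0, 0, 0, 0, 0, 0, 0, 0, 0])

```text
clock: 1.3
tool_pos: [0.1471, 0.6071, 0.3164]
ee_rot: [180.0, 0.1, 68.8]
contact_force: [-0.4, -0.8, 0.4]
finger_gap: 0.088
```

Call:
move_arm([
  [-1, 4.8, 0],
  [-1, 4.8, 0],
  [-1, 4.8, 0],
  [-1, 4.8, 0],
  [-1, 4.8, 0],
  [-1, 4.8, 0],
  [-1, 4.8, 0],
  [-1, 4.8, 0],
  [-1, 4.8, 0],
  [-1, 4.8, 0],
  [-1, 4.8, 0],
  [-1, 4.8, 0],
], turn=[0, 0, 0, 0, 0, 0, 0, 0, 0, 0, 0, 0], hand=[0, 0, 0, 0, 0, 0, 0, 0, 0, 0, 0, 0])

```text
clock: 2.5
tool_pos: [0.6442, 0.289, 0.3162]
ee_rot: [-180.0, 0.0, 69.2]
contact_force: [0.1, 1.3, 1.0]
finger_gap: 0.0878
```

Run:
```python
from plant import r
from h import *
o=r.observe();c=r.camera_info("wrist");im=r.get_image("wrist");cv2.imwrite("pics/w1.png",im)
import pickle;pickle.dump((o,c),open("pics/w1.pkl","wb"))
print(o["clock"],o["tool_pos"],o["ee_rot"],o["joint_pos"])
```

```text
2.5 [0.64420639 0.28898131 0.31619233] [-1.79962589e+02  3.11642213e-02  6.91687397e+01] [2.31931021e+01 2.76272465e+01 7.82834533e+01 3.73292499e-03
 7.41378583e+01 4.40233508e+01]
```

View pics/w1.png

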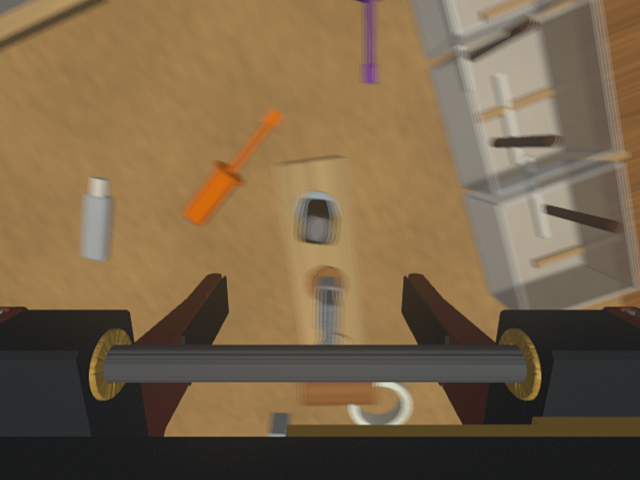

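The wrist image shows the black driver at (318,218) in the rack, with orange at (230,170) and purple at (370,40) lying loose. It is blurred by motion, so I'll take a still close crop.

Run:
```python
from plant import r
from h import *
o=r.observe();c=r.camera_info("wrist");im=r.get_image("wrist");cv2.imwrite("pics/w2.png",im)
print(o["clock"],o["tool_pos"],o["ee_rot"])
cr=im[150:280,260:390]
out=cv2.resize(cr,(780,780),interpolation=cv2.INTER_CUBIC)[:600]
cv2.imwrite("pics/w2c.png",cv2.convertScaleAbs(out,alpha=1.5))
p,R=pose(o)
for uv in [(318,222)]: print(onz(c,uv,.186),slide_to(o,onz(c,uv,.186)))
# blue-grey flange mask
hsv=cv2.cvtColor(im,cv2.COLOR_BGR2HSV)
print(im[195,318],im[220,318],im[240,318],im[205,318])
```

```text
2.55 [0.64970938 0.28447722 0.31586692] [1.79802293e+02 5.67211915e-02 6.89484212e+01]
[0.65780535 0.296514   0.186     ] [ 1.4270108   0.27838207 12.9863235 ]
[163 156 146] [74 78 79] [102 151 181] [81 83 84]
```

View pics/w2c.png

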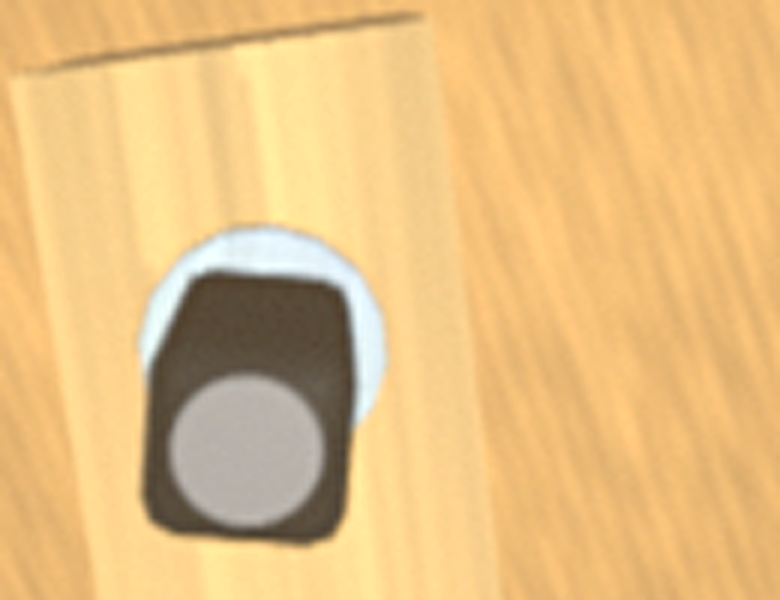

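The crop shows the black handle with its grey end disc at about (247,451) in the crop, pixel (301,225). The flange centre is at about (263,348) in the crop. The handle is turned a few degrees from the jaw axis.

Run:
```python
from plant import r
from h import *
o=r.observe();c=r.camera_info("wrist");print(o["tool_pos"],o["ee_rot"])
f=lambda x,y:(260+x/6,150+y/6)
top=onz(c,f(247,451),.186);fl=onz(c,f(263,348),.110);print(top,fl)
a=onz(c,f(165,530),.186);b=onz(c,f(330,545),.186)
a2=onz(c,f(205,270),.110);b2=onz(c,f(335,285),.110)
for p,q in((a,b),(a2,b2)): d=q-p;print("edge yaw",np.degrees(np.arctan2(d[1],d[0])),np.linalg.norm(d))
# rack end edge
p,q=onz(c,f(20,72),.105),onz(c,f(425,15),.105);d=q-p;print("rack x yaw",np.degrees(np.arctan2(d[1],d[0])),np.linalg.norm(d))
m=(top+fl)/2
print("slide",slide_to(o,[m[0],m[1],.165]))
```

```text
[0.64693607 0.28650262 0.31556974] [1.79935094e+02 4.73782099e-02 6.88844533e+01]
[0.64137287 0.3010905  0.186     ] [0.64159571 0.30212358 0.11      ]
edge yaw -26.41019624876236 0.02215198188824041
edge yaw -27.627163697666393 0.021689285286553197
rack x yaw -13.264812662162306 0.06695545976346325
slide [ 1.22507475 -1.06976394 15.05476434]
```

Call:
move_arm([
  [0.6, -0.4, 3],
  [0.5, -0.3, 3],
  [0, 0, 3],
  [0, 0, 0],
  [0, 0, 0],
  [0, 0, 0],
  [0, 0, 0],
], turn=[0, 0, 6, 0, 0, 0, 0], hand=[0, 0, 0, 0, 0, 0, 0])

```text
clock: 3.3
tool_pos: [0.6411, 0.3037, 0.2288]
ee_rot: [179.9, -0.1, 63.2]
contact_force: [0.1, 0.2, 0.3]
finger_gap: 0.0878
```

```bash
cat > look.py <<'E'
from plant import r
from h import *
import pickle,sys
def look(n,cam_="wrist"):
    o=r.observe();c=r.camera_info(cam_);im=r.get_image(cam_)
    cv2.imwrite(f"pics/{n}.png",im);pickle.dump((o,c),open(f"pics/{n}.pkl","wb"))
    print(round(o["clock"],2),o["tool_pos"].round(4),o["ee_rot"].round(2)); return o,c,im
def load(n): return (*pickle.load(open(f"pics/{n}.pkl","rb")),cv2.imread(f"pics/{n}.png"))
E
python3 - <<'E'
from look import *
o,c,im=look("w3")
for z in(.186,.11): print(proj(c,[.6443,.2995,z]))
# grey disc on black handle: find dark mask, then blob inside
v=im.max(2).astype(int);roi=np.zeros(v.shape,np.uint8);roi[180:340,240:400]=1
dark=((v<75)&(roi>0)).astype(np.uint8)
n,l,s,ce=cv2.connectedComponentsWithStats(dark);
for i in range(1,n):
    if s[i,4]>60: print("dark",s[i],ce[i])
hsv=cv2.cvtColor(im,cv2.COLOR_BGR2HSV)
g=((hsv[...,1]<40)&(v>75)&(v<130)&(roi>0)).astype(np.uint8)
n,l,s,ce=cv2.connectedComponentsWithStats(g)
for i in range(1,n):
    if s[i,4]>60: print("grey",s[i],ce[i],onz(c,ce[i],.186),slide_to(o,onz(c,ce[i],.186)))
E
```

```text
3.3 [0.6411 0.3037 0.2288] [ 1.7989e+02 -1.4000e-01  6.3240e+01]
[322.48789544 282.49744553]
[320.27616743 246.26431227]
dark [ 300  231   48   71 2084] [322.38099808 259.61900192]
grey [306 266  36  35 996] [323.59939759 283.07228916] [0.64470645 0.29890806 0.186     ] [-0.27630797  0.53056063  4.28405158]
grey [332 332  28   8 203] [345.37931034 335.70935961] [0.64149387 0.26348202 0.186     ] [-3.58416605  1.83872332  4.27856498]
```

Call:
move_arm([
  [-0.3, 0.5, 0],
  [0, 0, 2],
  [0, 0, 2.5],
  [0, 0, 2.4],
  [0, 0, 0],
  [0, 0, 0],
  [0, 0, 0],
  [0, 0, 0],
  [0, 0, 0],
  [0, 0, 0],
  [0, 0, 0],
], turn=[0, 0, 0, 0, 0, 0, 0, 0, 0, 0, 0], hand=[0, 0, 0, 0, 0, 200, 200, 200, 200, 200, 200], squeeze=45)

```text
clock: 4.45
tool_pos: [0.6435, 0.2984, 0.158]
ee_rot: [180.0, -0.0, 63.2]
contact_force: [0.6, -0.0, -0.2]
finger_gap: 0.043
```

Run:
```python
from plant import r
o=r.observe();print(o["tool_pos"],o["ee_rot"],o["contact_force"],o["finger_gap"],o["joint_pos"])
```

```text
[0.64348871 0.29837626 0.15804576] [ 1.79982777e+02 -2.10667011e-02  6.31774999e+01] [ 0.61733214 -0.04624601 -0.15267812] 0.04304247555783805 [ 2.39151602e+01  3.65853531e+01  8.48261299e+01 -3.03135953e-06
  5.85613060e+01  5.07376650e+01]
```

Call:
move_arm([
  [0, 0, 0],
  [0, 0, 0],
  [0, 0, 0],
  [0, 0, 0],
  [0, 0, -3],
  [0, 0, -4.5],
  [0, 0, -4.5],
  [0, 0, -4.5],
  [0, 0, -4.5],
  [0, 0, 0],
  [0, 0, 0],
], turn=[0, 0, 0, 0, 0, 0, 0, 0, 0, 0, 0], hand=[200, 200, 200, 200, 200, 200, 200, 200, 200, 200, 200])

```text
clock: 5.55
tool_pos: [0.6434, 0.2984, 0.3685]
ee_rot: [179.9, -0.1, 63.2]
contact_force: [-0.2, -0.0, -2.1]
finger_gap: 0.0277
```

Run:
```python
from look import *
o,c,im=look("w4"); print(o["finger_gap"],o["contact_force"])
o2,c2,im2=look("s4","scene")
ct=r.camera_info("top")
p,R=pose(o);tip=p+R@[0,0,.145];print("tip px wrist",proj(c,tip),"scene",proj(c2,tip))
u=proj(c2,tip).astype(int);a=cv2.resize(im2[u[1]-70:u[1]+30,u[0]-50:u[0]+50],(400,400),interpolation=cv2.INTER_CUBIC)
u=proj(c,tip).astype(int);print(u);b=cv2.resize(im[u[1]-50:u[1]+50,u[0]-50:u[0]+50],(400,400),interpolation=cv2.INTER_CUBIC)
cv2.imwrite("pics/c4.png",cv2.convertScaleAbs(np.hstack([a,b]),alpha=1.5))
for s in[(245.3,182.3),(279.5,183)]:
  for t in[(372.5,228.75),(366.25,252.5)]: print(s,t,tri([(c2,s),(ct,t)]))
```

```text
5.55 [0.6434 0.2984 0.3685] [ 1.7994e+02 -8.0000e-02  6.3180e+01]
0.02774948374171658 [-0.20958364 -0.00299378 -2.13324953]
5.6 [0.6428 0.298  0.3664] [-1.7993e+02  8.0000e-02  6.3180e+01]
tip px wrist [314.4877933  234.86106162] scene [416.38422397 315.71760673]
[314 234]
(245.3, 182.3) (372.5, 228.75) (array([ 0.57971135, -0.11625116,  0.22275657]), [np.float64(5.736845008659939), np.float64(4.556561668919326)])
(245.3, 182.3) (366.25, 252.5) (array([ 0.53958433, -0.12375048,  0.1844978 ]), [np.float64(17.24145655067443), np.float64(14.030956153038076)])
(279.5, 183) (372.5, 228.75) (array([ 0.55968629, -0.08779284,  0.22978219]), [np.float64(11.275956543650834), np.float64(9.023115413348641)])
(279.5, 183) (366.25, 252.5) (array([ 0.51710116, -0.09628217,  0.18515718]), [np.float64(0.13982706312339213), np.float64(0.11482696573181854)])
```

View pics/c4.png

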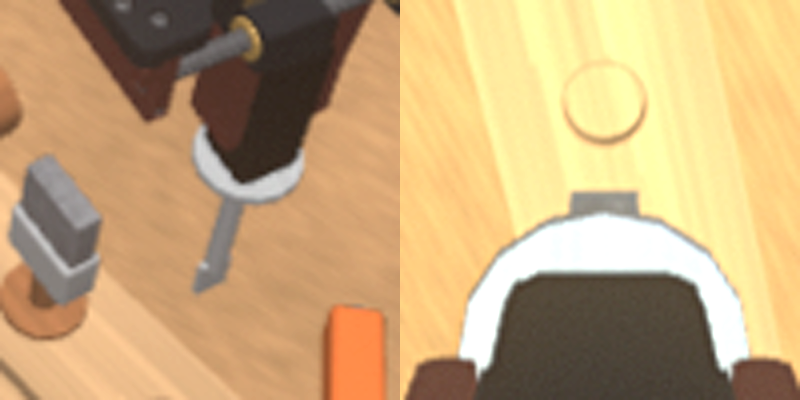

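The left crop shows the blade hanging cleanly. The right crop shows the blade's edge horizontal at pixel (315,232), so its width lies along tool y and its tip is on the tool axis within 1 mm.

Call:
move_arm([
  [-4.5, 1.5, -1],
  [-4.5, 1.5, -1],
  [-4.5, 1.6, 0],
  [-4.5, 1.6, 0],
  [-4.5, 1.5, 0],
  [-4.5, 1.6, 0],
  [-4.5, 1.5, 0],
  [-4.5, 1.6, 0],
  [-4.5, 1.5, 0],
  [-4.5, 1.6, 0],
  [-4.5, 1.5, 0],
  [-4.5, 1.5, 0],
], turn=[0, 0, 0, 0, 0, 0, 0, 0, 0, 0, 0, 0], hand=[200, 200, 200, 200, 200, 200, 200, 200, 200, 200, 200, 200])

```text
clock: 6.85
tool_pos: [0.5634, -0.2685, 0.3851]
ee_rot: [-179.8, -0.0, 63.2]
contact_force: [2.0, 0.2, -2.0]
finger_gap: 0.0278
```

Call:
move_arm([
  [0, 0, 3],
  [0, 0, 3],
  [0, 0, 0],
  [0, 0, 0],
  [0, 0, 0],
  [0, 0, 0],
], turn=[-7, -7, 0, 0, 0, 0], hand=[200, 200, 200, 200, 200, 200])

```text
clock: 7.45
tool_pos: [0.5656, -0.267, 0.3292]
ee_rot: [179.9, 0.0, 77.1]
contact_force: [-0.8, 0.1, -1.1]
finger_gap: 0.0276
```

Run:
```python
from look import *
o,c,im=look("w5"); print(o["finger_gap"],o["contact_force"])
print(proj(c,[.5786,-.2085,.1057]))
b=cv2.resize(im[60:300,160:480],(800,600),interpolation=cv2.INTER_CUBIC)
cv2.imwrite("pics/c5.png",cv2.convertScaleAbs(b,alpha=1.4))
```

```text
7.45 [ 0.5656 -0.267   0.3292] [1.7987e+02 3.0000e-02 7.7130e+01]
0.027635327517275526 [-0.79088351  0.05970954 -1.14745478]
[313.90778459 159.22261403]
```

View pics/c5.png

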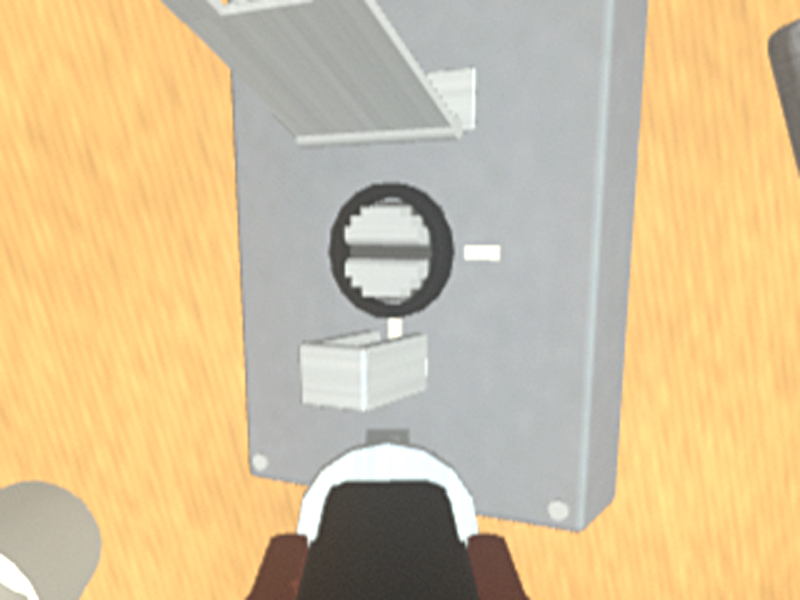

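The switch ring is centred at crop (391,250), pixel (316,160), and the slot lies level in the image, aligned with tool y. The staple is at crop (365,370), and the hasp is at the top, leaning back.

Run:
```python
from look import *
def ring(im,box,thr):
    x0,y0,x1,y1=box;g=im[y0:y1,x0:x1].max(2);m=(g<thr).astype(np.uint8)
    n,l,s,ce=cv2.connectedComponentsWithStats(m);i=1+np.argmax(s[1:,4])
    cs,_=cv2.findContours((l==i).astype(np.uint8),cv2.RETR_EXTERNAL,cv2.CHAIN_APPROX_NONE)
    e=cv2.fitEllipse(max(cs,key=len));print(s[i],e);return np.array(e[0])+[x0,y0]
o,c,im=load("w5");w=ring(im,(275,120,355,195),50)
T=cv2.imread("pics/top0.png");S=cv2.imread("pics/scene0.png")
ct=r.camera_info("top");cs=r.camera_info("scene")
t=ring(T,(390,215,425,252),35); s=ring(S,(208,190,240,212),35)
print(w,t,s)
print(tri([(c,w),(ct,t)]),tri([(c,w),(ct,t),(cs,s)]),tri([(ct,t),(cs,s)]))
a=np.radians(-13);n=np.array([-.5*np.cos(a),-.5*np.sin(a),np.cos(np.pi/6)])
P=tri([(c,w),(ct,t),(cs,s)])[0]
f=lambda x,y:(160+x/2.5,60+y/2.5)
L=[onplane(c,f(*q),P,n) for q in((345,253),(430,252))];d=L[1]-L[0];print("slot yaw",np.degrees(np.arctan2(d[1],d[0])),L)
K=[onplane(c,f(*q),P-.013*n,n) for q in((260,462),(558,510))];d=K[1]-K[0];print("upslope yaw by screws",np.degrees(np.arctan2(d[1],d[0])),d, "tilt expected dz/dh .577",K)
tt=[(377,198.25),(450.75,216.5),(362.5,248),(434.5,266.25)]
q=[onplane(ct,u,P-.013*n,n) for u in tt]
for i,j in((0,1),(2,3),(2,0),(3,1)): d=q[j]-q[i];print(np.degrees(np.arctan2(d[1],d[0])),np.linalg.norm(d))
print(np.mean(q,0))
# blade tip
print("tip", proj(c,pose(o)[0]+pose(o)[1]@[0,0,.145]),f(388,434))
```

```text
Traceback (most recent call last):
cv2.error: OpenCV(4.12.0) /io/opencv/modules/imgproc/src/shapedescr.cpp:361: error: (-201:Incorrect size of input array) There should be at least 5 points to fit the ellipse in function 'fitEllipseNoDirect'
```

```bash
cat > ring.py <<'E'
from look import *
def ring(im,box,k=.35):
    x0,y0,x1,y1=box;g=im[y0:y1,x0:x1].max(2);thr=g.min()+k*(np.median(g)-g.min());m=(g<thr).astype(np.uint8)
    n,l,s,ce=cv2.connectedComponentsWithStats(m);i=1+np.argmax(s[1:,4])
    cs,_=cv2.findContours((l==i).astype(np.uint8),cv2.RETR_EXTERNAL,cv2.CHAIN_APPROX_NONE)
    e=cv2.fitEllipse(max(cs,key=len));print(g.min(),np.median(g),s[i],e);return np.array(e[0])+[x0,y0]
o,c,im=load("w5");w=ring(im,(275,120,355,195))
T=cv2.imread("pics/top0.png");S=cv2.imread("pics/scene0.png")
ct=r.camera_info("top");cs=r.camera_info("scene")
t=ring(T,(390,215,425,252)); s=ring(S,(208,190,240,212))
print(w,t,s)
print(tri([(c,w),(ct,t)]),tri([(c,w),(ct,t),(cs,s)]),tri([(ct,t),(cs,s)]))
a=np.radians(-13);n=np.array([-.5*np.cos(a),-.5*np.sin(a),np.cos(np.pi/6)])
P=tri([(c,w),(ct,t)])[0]
f=lambda x,y:(160+x/2.5,60+y/2.5)
L=[onplane(c,f(*q),P,n) for q in((345,253),(430,252))];d=L[1]-L[0];print("slot yaw",np.degrees(np.arctan2(d[1],d[0])),L)
K=[onplane(c,f(*q),P-.013*n,n) for q in((260,462),(558,510))];d=K[1]-K[0];print("upslope yaw by screws",np.degrees(np.arctan2(d[1],d[0])),d,K)
tt=[(377,198.25),(450.75,216.5),(362.5,248),(434.5,266.25)]
q=[onplane(ct,u,P-.013*n,n) for u in tt]
for i,j in((0,1),(2,3),(2,0),(3,1)): d=q[j]-q[i];print(np.degrees(np.arctan2(d[1],d[0])),np.linalg.norm(d))
print(np.mean(q,0))
print("tip", proj(c,pose(o)[0]+pose(o)[1]@[0,0,.145]),f(388,434))
E
python3 ring.py
```

```text
46 133.0 [ 17  14  49  53 908] ((41.08377456665039, 39.84446716308594), (48.353694915771484, 52.89335250854492), 177.4440460205078)
1 72.0 [ 7  9 19 19 54] ((15.610289573669434, 18.126779556274414), (16.760961532592773, 17.898380279541016), 79.05253601074219)
13 87.0 [ 4  5 16 15 77] ((12.068689346313477, 11.532258033752441), (12.484363555908203, 16.231155395507812), 119.8017349243164)
[316.08377457 159.84446716] [405.61028957 233.12677956] [220.06868935 201.53225803]
(array([ 0.58050843, -0.21018094,  0.08956581]), [np.float64(0.11902916535212768), np.float64(0.04630280551909959)]) (array([ 0.58106097, -0.21043164,  0.10738543]), [np.float64(0.9917110854109984), np.float64(1.5206895365812434), np.float64(2.292608371912628)]) (array([ 0.5811388 , -0.2111641 ,  0.10670255]), [np.float64(1.6938845801921791), np.float64(2.0699087097199933)])
slot yaw -11.017942125180454 [array([ 0.56090837, -0.2074655 ,  0.07818707]), array([ 0.59651678, -0.21439864,  0.09911913])]
upslope yaw by screws -12.434444202939998 [ 0.13556406 -0.02989114  0.08014407] [array([ 0.49123121, -0.30119897,  0.03615257]), array([ 0.62679527, -0.33109011,  0.11629664])]
-102.6396201817365 0.20238973264317212
-102.89707373387422 0.20523793652568437
-13.475470640917592 0.1507786991427058
-12.228937790111372 0.15182929832692316
[ 0.58324443 -0.21345057  0.07651849]
tip [314.53807669 234.90463163] (315.2, 233.6)
```

Call:
move_arm([
  [3, 0.2, 0],
  [2.9, 0.2, 0],
  [0, 0, 2],
  [0, 0, 2],
  [0, 0, 2.2],
  [0, 0, 0],
  [0, 0, 0],
  [0, 0, 0],
  [0, 0, 0],
], turn=[0, 0, 0, 0, 0, 0, 0, 0, 0], hand=[200, 200, 200, 200, 200, 200, 200, 200, 200])

```text
clock: 8.4
tool_pos: [0.5825, -0.2107, 0.2673]
ee_rot: [179.9, 0.0, 77.2]
contact_force: [-0.1, -0.8, -1.6]
finger_gap: 0.0277
```

Run:
```python
from look import *
o,c,im=look("w6"); print(o["contact_force"])
p,R=pose(o);tip=p+R@[0,0,.145];print("tip",tip,proj(c,tip))
u=proj(c,tip).astype(int);print(u)
b=cv2.resize(im[u[1]-60:u[1]+60,u[0]-80:u[0]+80],(800,600),interpolation=cv2.INTER_CUBIC)
cv2.imwrite("pics/c6.png",cv2.convertScaleAbs(b,alpha=1.4))
```

```text
8.4 [ 0.5825 -0.2107  0.2673] [1.7986e+02 2.0000e-02 7.7160e+01]
[-0.08191619 -0.83508916 -1.56074802]
tip [ 0.58286935 -0.21087469  0.12225564] [314.58309605 234.89914635]
[314 234]
```

View pics/c6.png

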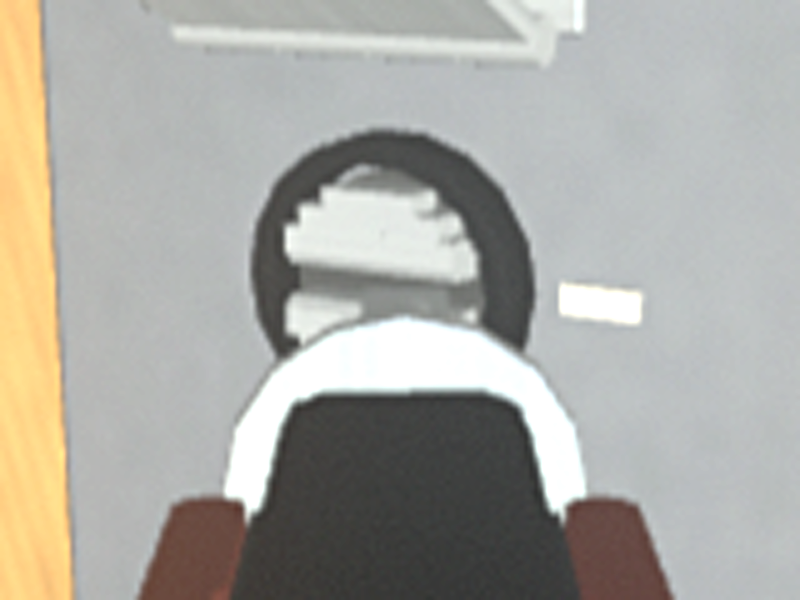

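Run:
```python
from look import *
o,c,im=load("w6");p,R=pose(o);tip=p+R@[0,0,.145]
f=lambda x,y:(234+x/5,174+y/5)
for z in(.101,.107):
    M=onz(c,f(393,289),z);d=M-tip;print(z,M,(R.T@d*1000).round(1))
# blade: edges 360..450, bottom far edge ~ y 287?
print("blade px",f(405,287),"expected far edge",proj(c,tip+R@[.0015,0,0]), [proj(c,tip+R@[.0015,s*.007,0]) for s in(-1,1)])
# ring check: predicted top/left/right of ring for M
a=np.radians(-12.7);x=np.array([np.cos(a)*.866,np.sin(a)*.866,.5]);y=np.array([-np.sin(a),np.cos(a),0])
for z in(.104,.107,.110):
    M=onz(c,f(393,289),z)
    q=[proj(c,M+.027*(np.cos(t)*x+np.sin(t)*y)) for t in np.linspace(0,6.28,73)];q=np.array(q)
    print(z,"ring px: left %.1f right %.1f top %.1f"%(q[:,0].min(),q[:,0].max(),q[:,1].min()),"obs",f(252,128),f(534,128))
```

```text
0.101 [ 0.58061945 -0.21277805  0.101     ] [-2.3 -1.8 21.3]
0.107 [ 0.58096193 -0.21139527  0.107     ] [-0.9 -1.8 15.3]
blade px (315.0, 231.4) expected far edge [314.58542651 233.17388056] [array([306.29522624, 233.16056629]), array([322.87601064, 233.18719544])]
0.104 ring px: left 287.6 right 339.7 top 201.8 obs (284.4, 199.6) (340.8, 199.6)
0.107 ring px: left 287.4 right 340.0 top 201.5 obs (284.4, 199.6) (340.8, 199.6)
0.11 ring px: left 287.2 right 340.3 top 201.1 obs (284.4, 199.6) (340.8, 199.6)
```

The crop shows the slot from about (302,277) to (475,296) and the blade at about (405,290), so they line up within about 1 mm. I'll lower slowly.

Call:
move_arm([
  [0, 0, 0.5],
  [0, 0, 0.5],
  [0, 0, 0.3],
  [0, 0, 0.2],
  [0, 0, 0.2],
  [0, 0, 0],
], turn=[0, 0, 0, 0, 0, 0], hand=[200, 200, 200, 200, 200, 200])

```text
clock: 9.05
tool_pos: [0.582, -0.2107, 0.2507]
ee_rot: [180.0, 0.0, 77.2]
contact_force: [-5.7, 0.4, 13.7]
finger_gap: 0.0278
```

Call:
move_arm([
  [0, 0, 0.1],
  [0, 0, 0.1],
  [0, 0, 0],
], turn=[0, 0, 0], hand=[200, 200, 200])

```text
clock: 9.35
tool_pos: [0.5822, -0.2107, 0.2502]
ee_rot: [179.9, 0.0, 77.2]
contact_force: [-6.7, 1.9, 23.5]
finger_gap: 0.0278
```

Call:
move_arm([
  [0, 0, -0.15],
  [0.15, 0, 0],
  [0.1, 0, 0],
  [0, 0, 0],
], turn=[0, 0, 0, 0], hand=[200, 200, 200, 200])

```text
clock: 9.75
tool_pos: [0.5824, -0.2095, 0.2507]
ee_rot: [179.9, 0.2, 77.2]
contact_force: [-6.0, -4.7, 14.3]
finger_gap: 0.0278
```

Call:
move_arm([
  [-0.25, 0, 0],
  [-0.15, 0, 0],
  [-0.1, 0, 0],
  [0, 0, 0],
], turn=[0, 0, 0, 0], hand=[200, 200, 200, 200])

```text
clock: 10.15
tool_pos: [0.5818, -0.2119, 0.2506]
ee_rot: [179.9, -0.1, 77.1]
contact_force: [-3.7, 6.2, 16.8]
finger_gap: 0.028
```

Call:
move_arm([
  [0.25, 0, -0.15],
  [0, 0, 0],
  [0, 0, 0],
], turn=[0, 0, 0], hand=[200, 200, 200])

```text
clock: 10.45
tool_pos: [0.5819, -0.2107, 0.251]
ee_rot: [180.0, 0.0, 77.2]
contact_force: [-3.2, -0.4, 10.9]
finger_gap: 0.0283
```

Call:
move_arm([
  [0.15, 0, 0],
  [0.1, 0, 0],
  [0, 0, 0],
], turn=[0, 0, 0], hand=[200, 200, 200])

```text
clock: 10.75
tool_pos: [0.5822, -0.2096, 0.251]
ee_rot: [180.0, 0.2, 77.2]
contact_force: [-4.5, -4.6, 8.6]
finger_gap: 0.0279
```

Call:
move_arm([
  [-0.25, 0, -0.1],
  [0, 0, 0],
  [0, 0, 0],
  [0, 0, 0],
  [0, 0, 0],
], turn=[0, 8, 8, 8, 0], hand=[200, 200, 200, 200, 200])

```text
clock: 11.25
tool_pos: [0.581, -0.2111, 0.2509]
ee_rot: [-179.9, 0.1, 53.0]
contact_force: [-5.0, -2.5, 5.0]
finger_gap: 0.0277
```

Run:
```python
from look import *
o,c,im=look("w7"); print(o["contact_force"],o["wrist_torque"],o["joint_pos"])
u=(314,234)
b=cv2.resize(im[u[1]-60:u[1]+60,u[0]-80:u[0]+80],(800,600),interpolation=cv2.INTER_CUBIC)
cv2.imwrite("pics/c7.png",cv2.convertScaleAbs(b,alpha=1.4))
```

```text
11.25 [ 0.581  -0.2111  0.2509] [-1.7995e+02  1.2000e-01  5.2970e+01]
[-5.0307204  -2.50218037  5.01902944] [-0.82261677  1.46842509  0.10625329] [-21.0261521   23.31345146  93.93932613  -0.11121343  62.83244105
  16.05262355]
```

View pics/c7.png

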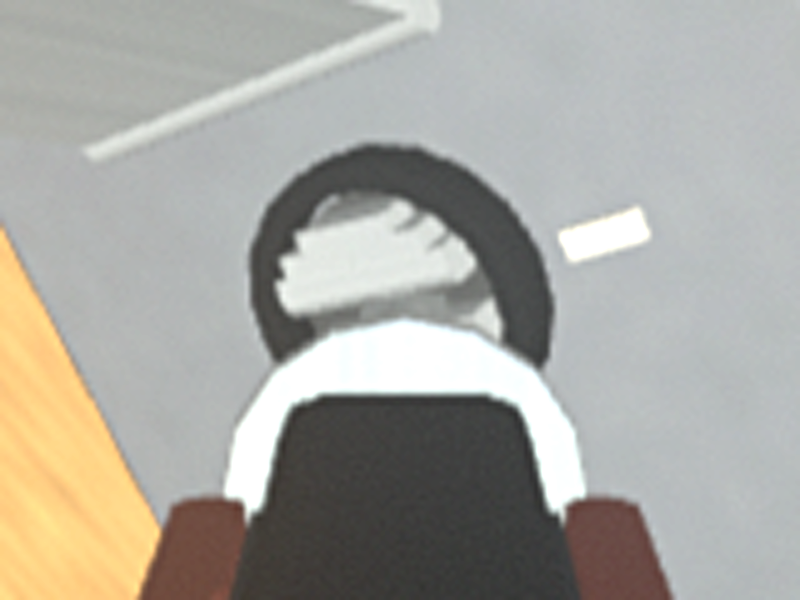

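The slot now slopes up to the right at (300,315)–(475,275), trailing the blade by about 12° of play, so the blade is engaged and the switch is turning. I'll keep turning.

Call:
move_arm([
  [0, 0, 0],
  [0, 0, 0],
  [0, 0, 0],
  [0, 0, 0],
  [0, 0, 0],
], turn=[8, 8, 8, 8, 0], hand=[200, 200, 200, 200, 200])

```text
clock: 11.8
tool_pos: [0.5806, -0.2114, 0.2509]
ee_rot: [180.0, 0.2, 21.0]
contact_force: [-5.4, -3.5, 7.0]
finger_gap: 0.0282
```

```bash
cat > st.py <<'E'
from plant import r
o=r.observe()
for k in("tool_pos","ee_rot","contact_force","wrist_torque","joint_pos"):print(k,o[k].round(4))
E
python3 st.py
```

```text
tool_pos [ 0.5806 -0.2114  0.2509]
ee_rot [179.965    0.1829  20.9848]
contact_force [-5.3773 -3.4568  7.0298]
wrist_torque [-1.0965  1.8284  0.1378]
joint_pos [-21.0438  23.3108  93.947   -0.1669  62.8547  48.0476]
```

Call:
move_arm([
  [0, 0, 0],
  [0, 0, 0],
  [0, 0, 0],
  [0, 0, 0],
  [0, 0, 0],
], turn=[8, 8, 8, 8, 0], hand=[200, 200, 200, 200, 200])

```text
clock: 12.3
tool_pos: [0.5806, -0.2121, 0.2513]
ee_rot: [179.8, 0.1, -11.0]
contact_force: [-6.1, -6.0, 8.4]
finger_gap: 0.0279
```

```bash
python3 st.py
```

```text
tool_pos [ 0.5806 -0.2121  0.2513]
ee_rot [ 1.797912e+02  1.170000e-01 -1.099750e+01]
contact_force [-6.1007 -5.9997  8.3829]
wrist_torque [-1.6301  2.1581  0.1685]
joint_pos [-21.0702  23.2891  93.9237  -0.254   62.8661  80.0431]
```

Call:
move_arm([
  [0, 0, 0],
  [0, 0, 0],
  [0, 0, 0],
], turn=[6, 6, 0], hand=[200, 200, 200])

```text
clock: 12.6
tool_pos: [0.5801, -0.2123, 0.2513]
ee_rot: [179.7, 0.1, -22.9]
contact_force: [-8.3, -6.0, 9.1]
finger_gap: 0.0279
```

```bash
python3 st.py
```

```text
tool_pos [ 0.5801 -0.2123  0.2513]
ee_rot [ 1.797369e+02  1.245000e-01 -2.293450e+01]
contact_force [-8.2952 -5.9721  9.0623]
wrist_torque [-1.8545  2.4693  0.231 ]
joint_pos [-21.0807  23.283   93.9419  -0.2909  62.9083  91.9863]
```

Call:
move_arm([
  [0, 0, 0],
  [0, 0, 0],
  [0, 0, 0],
], turn=[4, 4, 0], hand=[200, 200, 200])

```text
clock: 12.9
tool_pos: [0.5799, -0.2115, 0.2511]
ee_rot: [179.8, 0.2, -30.9]
contact_force: [-7.3, -3.8, 8.1]
finger_gap: 0.0281
```

Run:
```python
import st
from look import *
o,c,im=look("w8")
# slot pixels: save crop only
cv2.imwrite("pics/c8.png",cv2.convertScaleAbs(cv2.resize(im[174:294,234:394],(800,600),interpolation=cv2.INTER_CUBIC),alpha=1.4))
```

```text
tool_pos [ 0.5799 -0.2115  0.2511]
ee_rot [ 1.797918e+02  1.604000e-01 -3.090910e+01]
contact_force [-7.2591 -3.8047  8.1161]
wrist_torque [-1.0887  2.4895  0.0993]
joint_pos [-21.062   23.2842  93.9663  -0.1995  62.9433  99.9378]
12.9 [ 0.5799 -0.2115  0.2511] [ 1.7979e+02  1.6000e-01 -3.0910e+01]
```

Call:
move_arm([
  [0, 0, -1],
  [0, 0, -3],
  [0, 0, -4],
  [0, 0, -4],
  [-2, 0, 0],
  [0, 0, 0],
  [0, 0, 0],
  [0, 0, 0],
], turn=[0, 0, 0, 0, 0, 0, 0, 0], hand=[200, 200, 200, 200, 200, 200, 200, 200])

```text
clock: 13.75
tool_pos: [0.5647, -0.2002, 0.3696]
ee_rot: [180.0, 0.1, -30.8]
contact_force: [1.0, -0.7, -1.4]
finger_gap: 0.0277
```

Run:
```python
from look import *
o,c,im=look("w9"); print(o["contact_force"])
M=np.array([.5808,-.2108,.108]);u=proj(c,M);print(u);u=u.astype(int)
b=cv2.resize(im[u[1]-90:u[1]+90,u[0]-120:u[0]+120],(800,600),interpolation=cv2.INTER_CUBIC)
cv2.imwrite("pics/c9.png",cv2.convertScaleAbs(b,alpha=1.4))
```

```text
13.75 [ 0.5647 -0.2002  0.3696] [ 1.800e+02  8.000e-02 -3.082e+01]
[ 1.0388522  -0.70047079 -1.39755014]
[315.10545465 194.28142403]
```

View pics/c9.png

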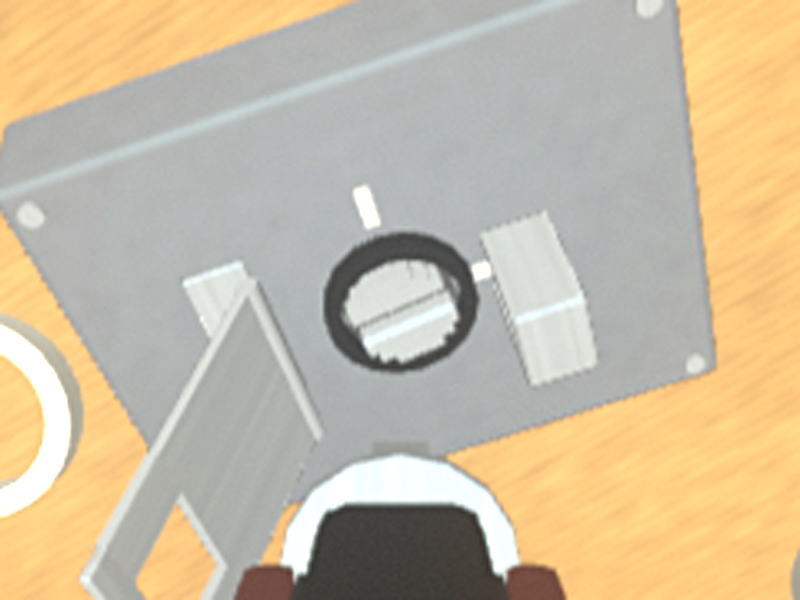

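The slot now runs from about (360,328) to (452,292), nearly level. I'll rectify it to measure the angle.

```bash
cat > slotyaw.py <<'E'
from look import *
def run(name,M=np.array([.5808,-.2108,.108]),save=None):
    o,c,im=load(name)
    a=np.radians(-12.7);x=np.array([np.cos(a)*.866,np.sin(a)*.866,.5]);y=np.array([-np.sin(a),np.cos(a),0])
    N=400;s=.00025 # rectified 0.25 mm/px, panel plane; cols = -y (right), rows = -x(down)
    src=[];dst=[]
    for i,j in((0,0),(N,0),(N,N),(0,N)):
        P=M+(-(i-N/2)*s)*y+(-(j-N/2)*s)*x; src.append(proj(c,P));dst.append((i,j))
    H=cv2.getPerspectiveTransform(np.float32(src),np.float32(dst))
    w=cv2.warpPerspective(im,H,(N,N),flags=cv2.INTER_CUBIC)
    if save: cv2.imwrite(save,cv2.convertScaleAbs(w,alpha=1.4))
    g=cv2.GaussianBlur(cv2.cvtColor(w,cv2.COLOR_BGR2GRAY),(0,0),2).astype(float)
    return w,g
if __name__=="__main__":
    import sys
    w,g=run(sys.argv[1],save="pics/rect_%s.png"%sys.argv[1])
    # ring centre
    m=(g<g.min()+.35*(np.median(g)-g.min())).astype(np.uint8)
    cs,_=cv2.findContours(m,cv2.RETR_EXTERNAL,cv2.CHAIN_APPROX_NONE);e=cv2.fitEllipse(max(cs,key=len));print("ring",e)
    cx,cy=e[0]
    # structure-tensor/rotation search: best line-direction energy inside r<60px(15mm)
    yy,xx=np.mgrid[:400,:400];inn=((xx-cx)**2+(yy-cy)**2<58**2)
    gx=cv2.Sobel(g,cv2.CV_64F,1,0);gy=cv2.Sobel(g,cv2.CV_64F,0,1)
    J=np.array([[np.sum((gx*gx)[inn]),np.sum((gx*gy)[inn])],[0,np.sum((gy*gy)[inn])]]);J[1,0]=J[0,1]
    ang=.5*np.degrees(np.arctan2(2*J[0,1],J[0,0]-J[1,1]));print("gradient dir",ang,"-> line dir from horizontal(level), + = cw in image:",(ang+90+90)%180-90)
E
python3 slotyaw.py w9; python3 slotyaw.py w5
```

```text
ring ((197.36488342285156, 205.73129272460938), (212.53024291992188, 235.16233825683594), 3.3528811931610107)
gradient dir 83.00446185365534 -> line dir from horizontal(level), + = cw in image: -6.995538146344643
ring ((196.6959228515625, 206.62205505371094), (210.5626220703125, 228.73358154296875), 176.7204132080078)
gradient dir 0.08946543249173287 -> line dir from horizontal(level), + = cw in image: -89.91053456750825
```

Run:
```python
from slotyaw import *
for n in("w5","w9"):
    w,g=run(n);m0=(g<g.min()+.35*(np.median(g)-g.min())).astype(np.uint8)
    cs,_=cv2.findContours(m0,cv2.RETR_EXTERNAL,cv2.CHAIN_APPROX_NONE);k=max(cs,key=len)
    x,y,ww,hh=cv2.boundingRect(k);print(n,"ring l,r,t,b (mm right/down of M guess)",(np.array([x,x+ww,y,y+hh])-200)*.25)
    f=np.zeros_like(m0);cv2.drawContours(f,[k],-1,1,-1);b=((m0==0)&(f>0)).astype(np.uint8)
    b=cv2.morphologyEx(b,cv2.MORPH_CLOSE,np.ones((31,31)))
    nn,l,s,ce=cv2.connectedComponentsWithStats(b);i=1+np.argmax(s[1:,4]);print(" inner l,r,t,b",(np.array([s[i,0],s[i,0]+s[i,2],s[i,1],s[i,1]+s[i,3]])-200)*.25, s[i,4]*.0625)
    # profile across the slot near the middle, averaged over +-6mm along it
    th=np.radians(90 if n=="w5" else 7.0)
    d=np.array([np.cos(th),-np.sin(th)]);q=np.array([np.sin(th),np.cos(th)])
    prof=[np.mean([g[int(200+t*4*q[1]+u*4*d[1]),int(200+t*4*q[0]+u*4*d[0])] for u in np.arange(-6,6,.5)]) for t in np.arange(-16,17,1.)]
    print(" prof t=-16..16 along",q.round(2),np.round(prof).astype(int))
```

```text
w5 ring l,r,t,b (mm right/down of M guess) [-26.75  25.75 -27.    30.5 ]
 inner l,r,t,b [-22.25  20.75 -17.5   23.75] 1401.9375
 prof t=-16..16 along [1. 0.] [163 163 163 164 164 165 165 164 165 165 159 146 124  97  83  82  82  86
 106 136 153 161 164 165 165 164 164 164 164 164 163 164 161]
w9 ring l,r,t,b (mm right/down of M guess) [-27.    25.75 -28.    31.  ]
 inner l,r,t,b [-21.25  21.   -18.    26.75] 1442.625
 prof t=-16..16 along [0.12 0.99] [140 156 158 157 157 158 159 159 159 159 159 159 160 160 161 162 159 147
 131 131 144 154 156 159 168 180 186 184 174 164 159 159 160]
```

Call:
move_arm([
  [0, 0, 0],
  [0, 0, 0],
  [0, 0, 0],
  [1.4, 0.85, 3],
  [0, 0, 4],
  [0, 0, 3.5],
  [0, 0, 0],
  [0, 0, 0],
  [0, 0, 0],
], turn=[-8, -8, -8, 0, 0, 0, 0, 0, 0], hand=[200, 200, 200, 200, 200, 200, 200, 200, 200])

```text
clock: 14.7
tool_pos: [0.5788, -0.2108, 0.2676]
ee_rot: [180.0, -0.2, -6.8]
contact_force: [-0.2, 0.1, -1.2]
finger_gap: 0.0281
```

Call:
move_arm([
  [0, 0, 0.5],
  [0, 0, 0.3],
  [0, 0, 0.2],
  [0, 0, 0.1],
  [0, 0, 0],
  [0, 0, 0],
], turn=[0, 0, 0, 0, 0, 0], hand=[200, 200, 200, 200, 200, 200])

```text
clock: 15.3
tool_pos: [0.5776, -0.2103, 0.2548]
ee_rot: [180.0, -0.0, -6.8]
contact_force: [0.9, 0.1, -1.1]
finger_gap: 0.0282
```

```bash
python3 st.py
```

```text
tool_pos [ 0.5776 -0.2103  0.2548]
ee_rot [ 1.799974e+02 -7.100000e-03 -6.824000e+00]
contact_force [ 0.8809  0.083  -1.0997]
wrist_torque [0.025  0.1188 0.0167]
joint_pos [-2.11148e+01  2.27448e+01  9.42703e+01 -8.00000e-04  6.29775e+01
  7.57095e+01]
```

Call:
move_arm([
  [0, 0, 0.2],
  [0, 0, 0.1],
  [0, 0, 0],
], turn=[0, 0, 0], hand=[200, 200, 200])

```text
clock: 15.6
tool_pos: [0.578, -0.2104, 0.2519]
ee_rot: [180.0, -0.1, -6.8]
contact_force: [1.5, -0.5, -1.0]
finger_gap: 0.0276
```

Call:
move_arm([
  [0, 0, 0.15],
  [0, 0, 0.1],
  [0, 0, 0],
], turn=[0, 0, 0], hand=[200, 200, 200])

```text
clock: 15.9
tool_pos: [0.5785, -0.2105, 0.2498]
ee_rot: [180.0, -0.2, -6.8]
contact_force: [4.3, -0.2, 1.8]
finger_gap: 0.028
```

Call:
move_arm([
  [0.1, 0, 0.1],
  [0, 0, 0.05],
  [0, 0, 0],
], turn=[0, 0, 0], hand=[200, 200, 200])

```text
clock: 16.2
tool_pos: [0.5793, -0.2106, 0.2482]
ee_rot: [180.0, -0.1, -6.8]
contact_force: [4.4, -0.3, 4.1]
finger_gap: 0.0278
```

Call:
move_arm([
  [0, 0, 0],
  [0, 0, 0],
  [0, 0, 0],
], turn=[5, 5, 0], hand=[200, 200, 200])

```text
clock: 16.5
tool_pos: [0.5793, -0.2108, 0.2482]
ee_rot: [180.0, -0.1, -16.9]
contact_force: [5.2, -1.4, 3.5]
finger_gap: 0.0276
```

```bash
python3 st.py
```

```text
tool_pos [ 0.5793 -0.2108  0.2482]
ee_rot [ 1.799785e+02 -1.290000e-01 -1.686950e+01]
contact_force [ 5.2239 -1.3556  3.4959]
wrist_torque [-0.4082 -1.4082  0.051 ]
joint_pos [-2.10963e+01  2.32519e+01  9.44353e+01 -1.35000e-02  6.21826e+01
  8.57794e+01]
```

Call:
move_arm([
  [0, 0, 0],
  [0, 0, 0],
  [0, 0, 0],
], turn=[4, 4, 0], hand=[200, 200, 200])

```text
clock: 16.8
tool_pos: [0.5791, -0.2109, 0.2483]
ee_rot: [180.0, -0.1, -24.7]
contact_force: [4.1, -1.7, 4.9]
finger_gap: 0.0279
```

```bash
python3 st.py
```

```text
tool_pos [ 0.5791 -0.2109  0.2483]
ee_rot [ 1.799823e+02 -1.169000e-01 -2.474990e+01]
contact_force [ 4.0925 -1.7317  4.9456]
wrist_torque [-0.5253 -1.3131  0.2018]
joint_pos [-2.11007e+01  2.32440e+01  9.44368e+01 -2.84000e-02  6.22037e+01
  9.36624e+01]
```

Call:
move_arm([
  [0, 0, 0],
  [0, 0, 0],
  [0, 0, 0],
], turn=[3, 3, 0], hand=[200, 200, 200])

```text
clock: 17.1
tool_pos: [0.579, -0.2108, 0.2483]
ee_rot: [180.0, -0.1, -30.7]
contact_force: [2.9, -0.1, 6.0]
finger_gap: 0.0277
```

```bash
python3 st.py
```

```text
tool_pos [ 0.579  -0.2108  0.2483]
ee_rot [ 1.79990e+02 -1.02300e-01 -3.06833e+01]
contact_force [ 2.9193 -0.1311  5.9745]
wrist_torque [-0.4647 -1.1932  0.3256]
joint_pos [-2.10978e+01  2.32366e+01  9.44401e+01 -3.04000e-02  6.22241e+01
  9.95997e+01]
```

Call:
move_arm([
  [0, 0, 0],
  [0, 0, 0],
  [0, 0, 0],
], turn=[3, 3, 0], hand=[200, 200, 200])

```text
clock: 17.4
tool_pos: [0.579, -0.2106, 0.2485]
ee_rot: [-180.0, -0.1, -36.7]
contact_force: [2.4, -0.1, 7.5]
finger_gap: 0.028
```

```bash
python3 st.py|grep torq
```

```text
wrist_torque [-0.3423 -1.092   0.4491]
```

Call:
move_arm([
  [0, 0, -1],
  [0, 0, -3],
  [0, 0, -4],
  [0, 0, -4],
  [-2, 0, 0],
  [0, 0, 0],
  [0, 0, 0],
  [0, 0, 0],
], turn=[-6, 0, 0, 0, 0, 0, 0, 0], hand=[200, 200, 200, 200, 200, 200, 200, 200])

```text
clock: 18.2
tool_pos: [0.5606, -0.2, 0.3658]
ee_rot: [180.0, 0.2, -30.8]
contact_force: [0.2, -0.3, -1.8]
finger_gap: 0.0277
```

```bash
python3 -c "
from look import *
look('w10')"; python3 slotyaw.py w10
```

```text
18.2 [ 0.5606 -0.2     0.3658] [179.95   0.22 -30.77]
ring ((197.3401336669922, 205.5604248046875), (212.48077392578125, 234.55397033691406), 3.719000816345215)
gradient dir -89.97386199066021 -> line dir from horizontal(level), + = cw in image: 0.026138009339788937
```

The slot measures 0.03° from level, so the switch is at its stop. I'll return the driver.

Call:
move_arm([
  [0, 0, -0.3],
  [0, 0, -0.3],
  [0, 0, -0.3],
  [0, 0, -0.3],
  [0, 0, -0.3],
  [0, 0, -0.3],
  [0, 0, -0.3],
  [0, 0, -0.3],
  [0, 0, -0.3],
  [0, 0, -0.3],
  [0, 0, -0.3],
  [0, 0, 0],
], turn=[-8, -8, -8, -8, -8, -8, -8, -8, -8, -8, -8, -6], hand=[200, 200, 200, 200, 200, 200, 200, 200, 200, 200, 200, 200])

```text
clock: 19.45
tool_pos: [0.5615, -0.2003, 0.4]
ee_rot: [-179.9, 0.0, 63.5]
contact_force: [-0.6, 0.8, -1.4]
finger_gap: 0.0275
```

Call:
move_arm([
  [4, -1.3, 0],
  [4, -1.3, 0],
  [4, -1.3, 0],
  [4, -1.3, 0],
  [4, -1.2, 0],
  [4, -1.2, 0],
  [4, -1.2, 0],
  [4, -1.2, 0],
  [4, -1.3, 0],
  [4, -1.3, 0],
  [4, -1.2, 0],
  [4, -1.2, 0],
], turn=[0, 0, 0, 0, 0, 0, 0, 0, 0, 0, 0, 0], hand=[200, 200, 200, 200, 200, 200, 200, 200, 200, 200, 200, 200])

```text
clock: 20.65
tool_pos: [0.6442, 0.2975, 0.3992]
ee_rot: [-179.9, 0.1, 63.2]
contact_force: [1.5, -0.4, -0.8]
finger_gap: 0.0279
```

Call:
move_arm([
  [0, 0, 0],
  [0, 0, 0],
  [0, 0, 0],
  [0, 0, 0],
], turn=[0, 0, 0, 0], hand=[200, 200, 200, 200])

```text
clock: 21.05
tool_pos: [0.6442, 0.2945, 0.4005]
ee_rot: [-180.0, 0.0, 63.1]
contact_force: [0.1, -0.3, -2.0]
finger_gap: 0.0278
```

Run:
```python
from look import *
o,c,im=look("w11")
p,R=pose(o);tip=p+R@[0,0,.145];print(proj(c,tip),"slide",slide_to(o,[.6435,.2984,.3685]))
# hole: expected at (.6447,.2989,.105)
o4,c4,_=load("w4");h=onz(c4,(315,209.9),.105);print("hole from w4",h,"px now",proj(c,h))
w=im[150:250,250:390];h_=cv2.cvtColor(w,cv2.COLOR_BGR2HSV)
m=((h_[...,1]<60)&(w.max(2)<140)).astype(np.uint8)
n,l,s,ce=cv2.connectedComponentsWithStats(m)
for i in range(1,n):
    if s[i,4]>25: print("grey",s[i],ce[i]+[250,150])
cv2.imwrite("pics/c11.png",cv2.convertScaleAbs(cv2.resize(w,(700,500),interpolation=cv2.INTER_CUBIC),alpha=1.4))
```

```text
21.05 [0.6442 0.2945 0.4005] [-1.7999e+02  4.0000e-02  6.3100e+01]
[314.51697349 234.88099994] slide [ 0.31814259 -0.23748319  3.20038941]
hole from w4 [0.64462995 0.29922335 0.105     ] px now [313.37402744 202.72505364]
grey [ 41  86  50  14 108] [314.80555556 239.68518519]
```

Call:
move_arm([
  [0.4, -0.2, 0],
  [0, 0, 4],
  [0, 0, 4],
  [0, 0, 3],
  [0, 0, 3],
  [0, 0, 3],
  [0, 0, 3],
  [0, 0, 2],
  [0, 0, 1.5],
  [0, 0, 0],
  [0, 0, 0],
], turn=[0, 0, 0, 0, 0, 0, 0, 0, 0, 0, 0], hand=[200, 200, 200, 200, 200, 200, 200, 200, 200, 200, 200])

```text
clock: 22.2
tool_pos: [0.6446, 0.3004, 0.1664]
ee_rot: [180.0, -0.0, 63.2]
contact_force: [0.9, -0.2, -1.5]
finger_gap: 0.0279
```

Call:
move_arm([
  [0, 0, 0.3],
  [0, 0, 0.3],
  [0, 0, 0],
  [0, 0, 0],
], turn=[0, 0, 0, 0], hand=[200, 200, 200, 200])

```text
clock: 22.6
tool_pos: [0.6442, 0.3004, 0.16]
ee_rot: [180.0, -0.0, 63.2]
contact_force: [-0.0, -0.0, -2.0]
finger_gap: 0.0276
```

Call:
move_arm([
  [0, 0, 0.2],
  [0, 0, 0],
  [0, 0, 0],
  [0, 0, 0],
  [0, 0, 0],
  [0, 0, 0],
  [0, 0, 0],
  [0, 0, -2],
  [0, 0, -4.5],
  [0, 0, -4.5],
  [0, 0, -4],
], turn=[0, 0, 0, 0, 0, 0, 0, 0, 0, 0, 0], hand=[200, 200, 0, 0, 0, 0, 0, 0, 0, 0, 0])

```text
clock: 23.7
tool_pos: [0.6442, 0.3004, 0.3099]
ee_rot: [180.0, -0.0, 63.2]
contact_force: [0.9, 0.6, -0.8]
finger_gap: 0.088
```

Run:
```python
from look import *
o2,c2,im2=look("s12","scene")
S=cv2.imread("pics/scene0.png")
# compare driver region with the first scene picture
a=S[318:362,392:430].astype(int);b=im2[318:362,392:430].astype(int)
print("diff driver",np.abs(a-b).mean(), "rack",np.abs(S[255:400,315:440].astype(int)-im2[255:400,315:440]).mean())
print("tcp px",proj(c2,o2["tool_pos"]))
# hasp corners refined: panel geometry
ct=r.camera_info("top")
a=np.radians(-12.7);x=np.array([np.cos(a)*.866,np.sin(a)*.866,.5]);y=np.array([-np.sin(a),np.cos(a),0]);n=np.cross(x,y)
M=np.array([.577,-.2098,.108]);F=M-.009*n;base=F-.004*n
hinge=base+.045*y+.016*n;eye=base-.045*y+.030*n;print("hinge",hinge,"eye",eye,"n",n)
cor=tri([(c2,(279.5,183)),(ct,(366.25,252.5))])[0];d=cor-hinge;print("corner in panel axes",d@x,d@y,d@n,"angle",np.degrees(np.arctan2(d@n,-d@y)))
for k in(100,110,120,130):
    t=np.radians(k);E=[hinge+s*.035*x+.118*(-np.cos(t)*y+np.sin(t)*n) for s in(-1,1)];print(k,[e.round(3) for e in E],[proj(c2,e).round(1) for e in E],[proj(ct,e).round(1) for e in E])
```

```text
23.7 [0.6442 0.3004 0.3099] [ 1.7997e+02 -4.0000e-02  6.3180e+01]
diff driver 5.66866028708134 rack 9.699365517241379
tcp px [426.43092712 286.92332825]
hinge [ 0.58542978 -0.16557118  0.110598  ] eye [ 0.55881488 -0.25183036  0.122722  ] n [-0.48776727  0.1099231   0.866     ]
corner in panel axes -0.03363702566730836 0.05257203582213092 0.10551317742436388 angle 116.48482235049829
100 [array([ 0.504, -0.126,  0.194]), array([ 0.563, -0.139,  0.229])] [array([272.5, 170.2]), array([247.6, 171. ])] [array([378.5, 257.8]), array([385.8, 232.8])]
110 [array([ 0.511, -0.107,  0.189]), array([ 0.57 , -0.121,  0.224])] [array([277.4, 177.6]), array([252.6, 178.7])] [array([370.9, 255. ]), array([378., 230.])]
120 [array([ 0.519, -0.09 ,  0.182]), array([ 0.578, -0.103,  0.217])] [array([281.4, 186.1]), array([256.7, 187.6])] [array([363.8, 251.8]), array([370.7, 226.9])]
130 [array([ 0.528, -0.075,  0.171]), array([ 0.588, -0.088,  0.206])] [array([284.4, 195.3]), array([259.7, 197.3])] [array([357.5, 248.3]), array([364.3, 223.5])]
```

Call:
move_arm([
  [0, 0, 0],
  [0, 0, 0],
  [-4.2, 0, 0],
  [-4.2, 0, 0],
  [-4.2, 0, 0],
  [-4.2, 0, 0],
  [-4.2, 0, 0],
  [-4.2, 0, 0],
  [-4.2, 0, 0],
  [-4.2, 0, 0],
  [-4.2, 0, 0],
  [0, 0, 0],
], turn=[-7, -7, 0, 0, 0, 0, 0, 0, 0, 0, 0, 0], hand=[255, 255, 255, 255, 255, 255, 255, 255, 255, 255, 255, 255])

```text
clock: 24.95
tool_pos: [0.5591, -0.0721, 0.3077]
ee_rot: [180.0, 0.1, 76.9]
contact_force: [-0.2, 0.1, -0.7]
finger_gap: 0.0006
```

Call:
move_arm([
  [0, 0, 4],
  [0, 0, 4],
  [0, 0, 1.8],
  [0, 0, 0],
  [0, 0, 0],
  [0, 0, 0],
], turn=[0, 0, 0, 0, 0, 0], hand=[255, 255, 255, 255, 255, 255])

```text
clock: 25.55
tool_pos: [0.5613, -0.068, 0.2112]
ee_rot: [179.9, -0.0, 77.2]
contact_force: [-0.1, 1.0, 0.5]
finger_gap: 0.0001
```

```bash
cat > pan.py <<'E'
from look import *
a=np.radians(-12.7);x=np.array([np.cos(a)*.866,np.sin(a)*.866,.5]);y=np.array([-np.sin(a),np.cos(a),0]);n=np.cross(x,y)
hinge=np.array([.58543,-.16557,.1106]);eye=np.array([.5588,-.2518,.1227])
def tipco(o):
    p,R=pose(o);d=p+R@[0,0,.022]-hinge;return np.array([d@x,d@y,d@n])
if __name__=="__main__":
    o=r.observe();print(o["tool_pos"].round(4),o["ee_rot"].round(1),"tip x,Y,N",tipco(o).round(4),o["contact_force"].round(1),o["finger_gap"])
E
python3 pan.py
```

```text
[ 0.5613 -0.068   0.2112] [179.9  -0.   77.2] tip x,Y,N [0.0004 0.0899 0.0905] [-0.1  1.   0.5] 0.00014794147002632695
```

Phase 1: push the hasp's end over towards vertical, then lower behind it.

Call:
move_arm([
  [-1.8, 0, 0],
  [-1.8, 0, 0],
  [-1.8, 0, 0],
  [-1.8, 0, 0],
  [0, 0, 0],
], turn=[0, 0, 0, 0, 0], hand=[255, 255, 255, 255, 255])

```text
clock: 26.05
tool_pos: [0.5448, -0.1399, 0.2113]
ee_rot: [179.8, 0.0, 77.1]
contact_force: [-0.7, 0.5, 0.9]
finger_gap: 0.0006
```

Call:
move_arm([
  [1.2, 0, 0],
  [0, 0.6, 1.2],
  [0, 0.6, 1.2],
  [0, 0, 0],
  [-1.8, 0, 0],
  [-1, 0.14, 0.25],
  [-1, 0.15, 0.25],
  [-1, 0.14, 0.24],
  [0, 0, 0],
], turn=[0, 0, 0, 0, 0, 0, 0, 0, 0], hand=[255, 255, 255, 255, 255, 255, 255, 255, 255])

```text
clock: 26.95
tool_pos: [0.5519, -0.1784, 0.1778]
ee_rot: [-180.0, 0.0, 77.1]
contact_force: [1.0, 0.3, -0.5]
finger_gap: 0.0004
```

```bash
python3 pan.py
```

```text
[ 0.5519 -0.1784  0.1778] [-180.     0.    77.1] tip x,Y,N [-0.0033 -0.0199  0.0541] [ 1.   0.3 -0.5] 0.0003716208068251076
```

Call:
move_arm([
  [-0.5, 0.3, 0.5],
  [-0.5, 0.3, 0.5],
  [-0.45, 0.25, 0.45],
  [-0.45, 0.25, 0.45],
  [-0.3, 0.3, 0.5],
  [-0.3, 0.3, 0.5],
  [-0.1, 0.35, 0.6],
  [-0.1, 0.2, 0.4],
  [0, 0, 0],
], turn=[0, 0, 0, 0, 0, 0, 0, 0, 0], hand=[255, 255, 255, 255, 255, 255, 255, 255, 255])

```text
clock: 27.85
tool_pos: [0.5682, -0.2085, 0.1387]
ee_rot: [-180.0, -0.0, 77.2]
contact_force: [0.8, 0.1, -0.2]
finger_gap: 0.0006
```

```bash
python3 pan.py
python3 - <<'E'
from look import *
o,c,im=look("w13");s=look("s13","scene")[2]
cv2.imwrite("pics/c13.png",cv2.convertScaleAbs(np.hstack([cv2.resize(im[100:400,140:500],(420,350)),cv2.resize(s[130:280,150:310],(373,350),interpolation=cv2.INTER_CUBIC)]),alpha=1.4))
E
```

```text
[ 0.5682 -0.2085  0.1387] [-180.    -0.    77.2] tip x,Y,N [-0.0033 -0.0457  0.009 ] [ 0.8  0.1 -0.2] 0.0005646328162314929
27.85 [ 0.5682 -0.2085  0.1387] [-179.97   -0.     77.18]
27.9 [ 0.5681 -0.2084  0.139 ] [-179.98   -0.     77.18]
```

Call:
move_arm([
  [0, 0, 0.2],
  [0, 0, 0.2],
  [0, 0, 0],
], turn=[0, 0, 0], hand=[255, 255, 255])

```text
clock: 28.25
tool_pos: [0.5684, -0.2085, 0.1379]
ee_rot: [179.9, 0.0, 77.2]
contact_force: [-6.9, 2.2, 19.5]
finger_gap: 0.0005
```

Call:
move_arm([
  [0, 0, 0.2],
  [0, 0, 0.1],
  [0, 0, 0],
], turn=[0, 0, 0], hand=[255, 255, 255])

```text
clock: 28.55
tool_pos: [0.5686, -0.2086, 0.1374]
ee_rot: [179.9, 0.0, 77.2]
contact_force: [-14.3, 7.0, 42.5]
finger_gap: 0.0001
```

Call:
move_arm([
  [0, 0, -1],
  [0, 0, -4],
  [0, 0, -5],
  [-4, 0, -4],
  [0, 0, 0],
  [0, 0, 0],
  [0, 0, 0],
], turn=[0, 0, 0, 0, 0, 0, 0], hand=[255, 255, 255, 150, 100, 100, 0])

```text
clock: 29.25
tool_pos: [0.5593, -0.2421, 0.2661]
ee_rot: [-179.8, -0.0, 77.2]
contact_force: [0.3, 0.0, 0.7]
finger_gap: 0.0287
```

Run:
```python
from pan import *
o,c,im=look("w14");s=look("s14","scene")[2]
cv2.imwrite("pics/c14.png",cv2.convertScaleAbs(np.vstack([np.hstack([cv2.resize(im[40:300,170:482],(432,360)),cv2.resize(s[155:275,160:283],(368,360),interpolation=cv2.INTER_CUBIC)]),np.hstack([cv2.resize(s[200:300,280:440],(384,240),interpolation=cv2.INTER_CUBIC),cv2.resize(s[260:400,310:460],(416,240),interpolation=cv2.INTER_CUBIC)])]),alpha=1.4))
```

```text
29.25 [ 0.5593 -0.2421  0.2661] [-1.7985e+02 -4.0000e-02  7.7170e+01]
29.3 [ 0.5593 -0.2419  0.2657] [-1.7981e+02 -5.0000e-02  7.7200e+01]
```

View pics/c14.png

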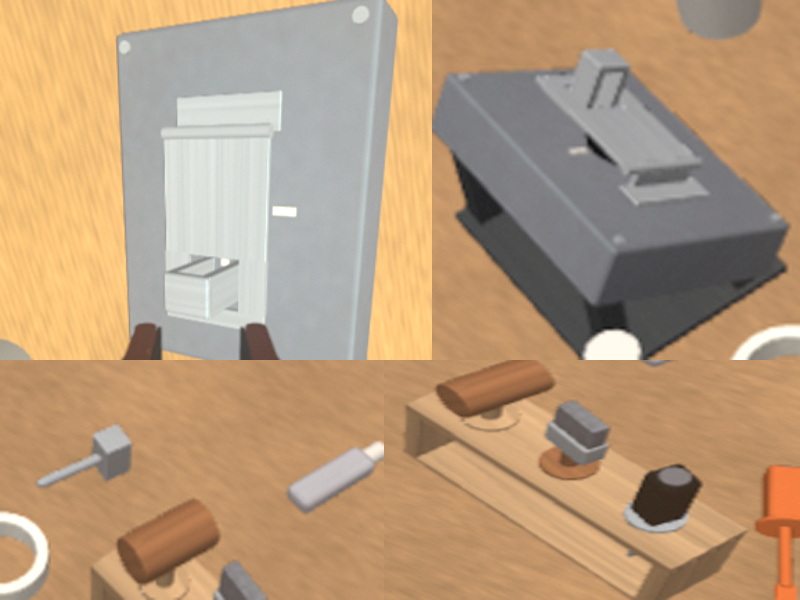

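The picture shows the hasp lying closed across the switch with the staple up through its window. The driver is back upright in its end hole, and the pin stands near scene (326,239). Next is the pin.

Call:
move_arm([
  [0, 0, -1.5],
  [0, 0, -1.5],
  [0, 0, 0],
  [0, 0, 0],
  [0, 0, 0],
  [0, 0, 0],
  [0, 0, 0],
  [0, 0, 0],
  [0, 0, 0],
  [0, 0, 0],
  [0, 0, 0],
  [0, 0, 0],
], turn=[8.4, 8.4, 8.4, 8.4, 8.4, 8.4, 8.4, 8.4, 8.4, 8.4, 8.4, 8.4], hand=[0, 0, 0, 0, 0, 0, 0, 0, 0, 0, 0, 0])

```text
clock: 30.55
tool_pos: [0.5599, -0.242, 0.296]
ee_rot: [-180.0, 0.2, -23.9]
contact_force: [0.3, 0.9, 0.5]
finger_gap: 0.0881
```

Call:
move_arm([
  [-2.9, -3, 0],
  [-2.9, -3, 0],
  [-2.9, -3, 0],
  [-2.8, -3, 0],
  [-2.8, -3, 0],
  [-2.8, -3, 0],
  [0, 0, 4.8],
  [0, 0, 4.8],
  [0, 0, 0],
  [0, 0, 0],
  [0, 0, 0],
  [0, 0, 0],
], turn=[0, 0, 0, 0, 0, 0, 0, 0, 0, 0, 0, 0], hand=[0, 0, 0, 0, 0, 0, 0, 0, 0, 0, 0, 0])

```text
clock: 31.75
tool_pos: [0.4771, -0.0097, 0.2036]
ee_rot: [-179.9, -0.2, -23.6]
contact_force: [-1.1, 0.4, 1.3]
finger_gap: 0.0881
```

Run:
```python
from look import *
o,c,im=look("w15")
u=proj(c,[.468,-.005,.044]);v=proj(c,[.531,-.032,.022]);print(u,v)
hsv=cv2.cvtColor(im,cv2.COLOR_BGR2HSV);m=(hsv[...,1]<60).astype(np.uint8);m[300:]=0
n,l,s,ce=cv2.connectedComponentsWithStats(m)
for i in range(1,n):
    if s[i,4]>150: print(s[i],ce[i])
i=l[int(u[1]),int(u[0])];print("at guess",i)
k=(l==i).astype(np.uint8) if i else m
```

```text
31.75 [ 0.4771 -0.0097  0.2036] [-179.92   -0.19  -23.65]
[313.70699601 242.83581525] [313.25311847 163.37146122]
[  352     0   288   129 29020] [487.62918677  51.95358374]
[ 201    5  107  119 5238] [252.40588011  60.00668194]
[ 301  149   31  107 1883] [316.0015932  216.32873075]
[620 188  20  60 840] [631.40119048 218.71666667]
at guess 3
```

Run:
```python
from look import *
o,c,im=load("w15");hsv=cv2.cvtColor(im,cv2.COLOR_BGR2HSV);m=(hsv[...,1]<60).astype(np.uint8);m[300:]=0
n,l,s,ce=cv2.connectedComponentsWithStats(m);k=l==l[242,314]
for y in range(149,257,6):
    xs=np.where(k[y])[0];print(y,xs.min(),xs.max(),int(im[y,int(xs.mean())].mean()))
sh=[];
for y in range(156,205,4):
    xs=np.where(k[y])[0];sh.append(onz(c,(xs.mean(),y),.022))
sh=np.array(sh);d=sh[-1]-sh[0];
A=np.polyfit(sh[:,0],sh[:,1],1);print("shaft yaw",np.degrees(np.arctan(A[0])))
tipx=onz(c,(np.where(k[150])[0].mean(),149.),.022);print("tip",tipx)
print("col intensities",[int(im[y,316].mean()) for y in range(196,258,3)])
yw=np.arctan(A[0]);dr=np.array([np.cos(yw),np.sin(yw),0]);H=tipx-.080*dr;print("head from tip",H)
b=onz(c,(316,256.5),.044);print("near top edge->head",b+.014*dr, "far edge pix candidates for head top", proj(c,[H[0]+.014*dr[0],H[1]+.014*dr[1],.044]))
print("slide",slide_to(o,[H[0],H[1],.035]))
```

```text
149 314 318 152
155 312 320 159
161 311 321 163
167 311 321 163
173 311 321 161
179 311 321 160
185 311 321 159
191 311 321 160
197 311 321 160
203 311 321 160
209 311 321 159
215 311 321 160
221 302 330 162
227 301 331 153
233 301 331 158
239 301 331 162
245 301 331 160
251 301 331 159
shaft yaw -23.27976096046907
tip [ 0.54170495 -0.03887989  0.022     ]
col intensities [160, 160, 160, 160, 159, 159, 158, 160, 160, 106, 127, 163, 159, 161, 161, 161, 162, 158, 158, 158, 120]
head from tip [ 0.46821806 -0.00726221  0.022     ]
near top edge->head [ 0.46831339 -0.00731064  0.044     ] far edge pix candidates for head top [315.86340117 226.32192417]
slide [-0.96980495  0.15297216 16.85746792]
```

Call:
move_arm([
  [-1, 0.15, 4],
  [0, 0, 4.5],
  [0, 0, 4.5],
  [0, 0, 2.5],
  [0, 0, 1.2],
  [0, 0, 0],
  [0, 0, 0],
  [0, 0, 0],
  [0, 0, 0],
  [0, 0, 0],
  [0, 0, 0],
  [0, 0, 0],
], turn=[0, 0, 0, 0, 0, 0, 0, 0, 0, 0, 0, 0], hand=[0, 0, 0, 0, 0, 0, 200, 200, 200, 200, 200, 200], squeeze=40)

```text
clock: 33.0
tool_pos: [0.466, -0.0069, 0.0349]
ee_rot: [-180.0, -0.0, -23.6]
contact_force: [-0.2, -0.1, 0.4]
finger_gap: 0.0433
```

Call:
move_arm([
  [0, 0, 0],
  [0, 0, 0],
  [0, 0, 0],
  [0, 0, 0],
  [0, 0, -3],
  [0, 0, -4],
  [0, 0, -4],
  [0, 0, -4],
  [0, 0, 0],
  [0, 0, 0],
], turn=[0, 0, 0, 0, 0, 0, 0, 0, 0, 0], hand=[200, 200, 200, 200, 200, 200, 200, 200, 200, 200])

```text
clock: 34.0
tool_pos: [0.466, -0.0069, 0.185]
ee_rot: [-180.0, -0.1, -23.6]
contact_force: [-0.6, -0.6, -1.8]
finger_gap: 0.0276
```

Run:
```python
from look import *
o,c,im=look("w16");print(o["finger_gap"],o["contact_force"])
p,R=pose(o)
print("expected tip px",proj(c,p+R@[.08,0,.014]))
hsv=cv2.cvtColor(im,cv2.COLOR_BGR2HSV);m=(hsv[...,1]<60).astype(np.uint8)
for y in range(130,300,6):
    xs=np.where(m[y,270:360])[0]
    if len(xs): print(y,xs.min()+270,xs.max()+270,len(xs),end="; ")
```

```text
34.0 [ 0.466  -0.0069  0.185 ] [-1.7997e+02 -8.0000e-02 -2.3620e+01]
0.02759221371291732 [-0.61691453 -0.5942895  -1.79701882]
expected tip px [314.12300134 126.13789676]
130 305 323 19; 136 303 325 23; 142 303 326 24; 148 303 325 23; 154 303 325 23; 160 303 325 23; 166 304 325 22; 172 304 325 22; 178 304 325 22; 184 304 325 22; 190 304 325 22; 196 304 325 22; 202 304 325 22; 208 304 325 22; 214 304 325 22; 220 304 325 22; 226 304 325 22; 232 304 325 22; 238 304 325 22; 244 304 325 22; 250 304 325 22; 256 304 325 22; 262 288 341 54; 268 286 343 58; 274 285 344 60; 280 283 346 64; 286 282 348 67; 292 280 349 70; 298 279 350 72;
```

Run:
```python
from pan import *
o,c,im=load("w14");g=cv2.GaussianBlur(cv2.cvtColor(im,cv2.COLOR_BGR2GRAY),(3,3),0).astype(int)
P0=hinge+.002*n
def co(uv): d=onplane(c,uv,P0,n)-hinge; return (d@x*1000).round(1),(d@y*1000).round(1)
for row in(150,165,180,195,210):
    d=np.diff(g[row]);L=275+np.argmax(d[275:310]);Rr=345+np.argmin(d[345:385]);a,b=co((L+1,row)),co((Rr+1,row));print(row,L,Rr,a,b,"mid",(a[0]+b[0])/2)
for col in(345,352,358):
    p=g[:,col];d=np.diff(p);print(col,[ (y,int(d[y]),co((col,y+1))[1]) for y in range(110,300) if abs(d[y])>12])
p,R=pose(o)
# staple outer sides on roof plane: profile rows 235-265
PR=eye+.021*n
for row in(232,240,248,256,262,268):
    d=np.diff(g[row]);print(row,[(q,int(d[q]),((onplane(c,(q+1,row),PR,n)-hinge)@x*1000).round(1),((onplane(c,(q+1,row),PR,n)-hinge)@y*1000).round(1)) for q in range(275,370) if abs(d[q])>14])
```

```text
150 288 364 (np.float64(-34.9), np.float64(-10.9)) (np.float64(35.6), np.float64(-10.9)) mid 0.3500000000000014
165 288 364 (np.float64(-35.3), np.float64(-23.7)) (np.float64(36.0), np.float64(-22.2)) mid 0.3500000000000014
180 288 363 (np.float64(-35.6), np.float64(-36.7)) (np.float64(35.6), np.float64(-33.7)) mid 0.0
195 289 383 (np.float64(-34.8), np.float64(-49.9)) (np.float64(52.5), np.float64(-44.4)) mid 8.850000000000001
210 289 362 (np.float64(-35.1), np.float64(-63.5)) (np.float64(35.7), np.float64(-57.5)) mid 0.3000000000000007
345 [(274, -16, np.float64(-115.6)), (275, -31, np.float64(-116.5)), (276, -31, np.float64(-117.4)), (277, -16, np.float64(-118.4))]
352 [(271, -15, np.float64(-111.7)), (272, -35, np.float64(-112.6)), (273, -34, np.float64(-113.5))]
358 [(272, -29, np.float64(-111.6)), (273, -39, np.float64(-112.5)), (274, -22, np.float64(-113.3))]
232 []
240 [(288, 18, np.float64(-14.1), np.float64(-81.4))]
248 [(288, 18, np.float64(-14.3), np.float64(-88.2))]
256 [(288, 16, np.float64(-14.5), np.float64(-95.0))]
262 [(341, 17, np.float64(33.7), np.float64(-92.3))]
268 []
```

Call:
move_arm([
  [0, 0, -0.6],
  [0, 0, -0.6],
  [0, 0, -0.6],
  [0, 0, -0.6],
  [0, 0, -0.6],
  [0, 0, -0.6],
  [0, 0, -0.6],
  [0, 0, -0.6],
  [0, 0, -0.6],
  [0, 0, -0.6],
  [0, 0, -0.5],
  [0, 0, 0],
], turn=[-8.4, -8.4, -8.4, -8.4, -8.4, -8.4, -8.4, -8.4, -8.4, -8.4, -8.4, -8.4], hand=[200, 200, 200, 200, 200, 200, 200, 200, 200, 200, 200, 200])

```text
clock: 35.25
tool_pos: [0.4651, -0.0068, 0.2479]
ee_rot: [-179.8, 0.0, 77.5]
contact_force: [1.1, 0.5, -1.8]
finger_gap: 0.0278
```

Call:
move_arm([
  [-4.2, 1.8, 0],
  [-4.2, 1.8, 0],
  [-4.2, 1.8, 0],
  [-4.2, 1.8, 0],
  [-4.2, 1.8, 0],
  [-4.2, 1.8, 0],
  [-4.2, 1.8, 0],
  [-4.2, 1.8, 0],
  [0, 0, 0],
  [0, 0, 0],
  [0, 0, 0],
  [0, 0, 0],
], turn=[0, 0, 0, 0, 0, 0, 0, 0, 0, 0, 0, 0], hand=[200, 200, 200, 200, 200, 200, 200, 200, 200, 200, 200, 200])

```text
clock: 36.45
tool_pos: [0.5314, -0.3648, 0.2488]
ee_rot: [-179.9, -0.1, 77.2]
contact_force: [-0.3, 0.1, -1.3]
finger_gap: 0.0282
```

```bash
cat > pinco.py <<'E'
from pan import *
o=r.observe();p,R=pose(o);t=p+R@[.082,0,.0129];h=p+R@[.0022,0,.0129]
f=lambda q:[((q-eye)@v*1000).round(1) for v in(x,y,n)]
print(round(o["clock"],2),o["tool_pos"].round(4),o["ee_rot"].round(1),"tip rel eye x,y,n",f(t),"head",f(h),o["contact_force"].round(1),o["finger_gap"])
E
python3 pinco.py
```

```text
36.45 [ 0.5314 -0.3648  0.2488] [-1.799e+02 -1.000e-01  7.720e+01] tip rel eye x,y,n [np.float64(55.0), np.float64(-34.3), np.float64(99.0)] head [np.float64(54.9), np.float64(-114.1), np.float64(98.9)] [-0.3  0.1 -1.3] 0.028177647405950468
```

Call:
move_arm([
  [0, 0.1, 3],
  [0, 0, 4],
  [0, 0, 3],
  [0, 0, 1.2],
  [0, 0, 0],
  [0, 0, 0],
  [0, 0, 0],
], turn=[0, 0, 0, 0, 0, 0, 0], hand=[200, 200, 200, 200, 200, 200, 200])

```text
clock: 37.15
tool_pos: [0.5338, -0.3672, 0.1397]
ee_rot: [179.8, 0.1, 77.2]
contact_force: [-0.6, 0.4, -1.5]
finger_gap: 0.0279
```

```bash
python3 pinco.py
python3 - <<'E'
from pan import *
o,c,im=look("w17");p,R=pose(o)
t=p+R@[.082,0,.0129];print("tip px",proj(c,t),"eye entry px",proj(c,eye-.012*y),proj(c,eye-.012*y+.021*n))
cv2.imwrite("pics/c17.png",cv2.convertScaleAbs(cv2.resize(im[60:300,160:480],(800,600),interpolation=cv2.INTER_CUBIC),alpha=1.4))
E
```

```text
37.15 [ 0.5338 -0.3672  0.1397] [1.798e+02 1.000e-01 7.720e+01] tip rel eye x,y,n [np.float64(3.0), np.float64(-36.1), np.float64(2.8)] head [np.float64(3.0), np.float64(-115.9), np.float64(3.0)] [-0.6  0.4 -1.5] 0.027896335185857723
37.15 [ 0.5338 -0.3672  0.1397] [1.7983e+02 7.0000e-02 7.7190e+01]
tip px [314.36032374 119.92880849] eye entry px [311.32118974  58.68991854] [281.79222629  46.14548194]
```

Call:
move_arm([
  [0, 0, 0],
  [0, 0, 0],
], turn=[0, 0], hand=[200, 200])

```text
clock: 37.4
tool_pos: [0.533, -0.3669, 0.1385]
ee_rot: [179.9, 0.0, 77.2]
contact_force: [0.7, 0.3, -1.3]
finger_gap: 0.0276
```

```bash
python3 pinco.py
```

```text
37.4 [ 0.533  -0.3669  0.1385] [179.9   0.   77.2] tip rel eye x,y,n [np.float64(1.7), np.float64(-36.0), np.float64(2.3)] head [np.float64(1.6), np.float64(-115.8), np.float64(2.5)] [ 0.7  0.3 -1.3] 0.02756005729107726
```

Call:
move_arm([
  [0, -0.1, 0.1],
  [0, 0, 0],
  [1, 0, 0],
  [1, 0, 0],
  [1, 0, 0],
  [0.7, 0, 0],
  [0, 0, 0],
], turn=[0, 0, 0, 0, 0, 0, 0], hand=[200, 200, 200, 200, 200, 200, 200])

```text
clock: 38.1
tool_pos: [0.5403, -0.329, 0.1366]
ee_rot: [-180.0, -0.0, 77.3]
contact_force: [0.1, -0.5, -2.1]
finger_gap: 0.0277
```

```bash
python3 pinco.py
```

```text
38.1 [ 0.5403 -0.329   0.1366] [-180.    -0.    77.3] tip rel eye x,y,n [np.float64(-0.4), np.float64(2.7), np.float64(1.4)] head [np.float64(-0.5), np.float64(-77.1), np.float64(1.5)] [ 0.1 -0.5 -2.1] 0.027727410983822073
```

Free entry, no contact. I'll push on.

Call:
move_arm([
  [1, 0, 0],
  [1, 0, 0],
  [0.7, 0, 0],
  [0.4, 0, 0],
  [0, 0, 0],
  [0, 0, 0],
], turn=[0, 0, 0, 0, 0, 0], hand=[200, 200, 200, 200, 200, 200])

```text
clock: 38.7
tool_pos: [0.5469, -0.3002, 0.1367]
ee_rot: [180.0, 0.0, 77.2]
contact_force: [-0.0, -1.0, -0.8]
finger_gap: 0.0277
```

Call:
move_arm([
  [0.2, 0, 0],
  [0.1, 0, 0],
  [0, 0, 0],
], turn=[0, 0, 0], hand=[200, 200, 200])

```text
clock: 39.0
tool_pos: [0.5474, -0.2973, 0.1366]
ee_rot: [-180.0, 0.0, 77.2]
contact_force: [-0.6, 0.7, -0.6]
finger_gap: 0.0278
```

```bash
python3 pinco.py
```

```text
39.0 [ 0.5474 -0.2973  0.1366] [-180.     0.    77.2] tip rel eye x,y,n [np.float64(-0.3), np.float64(35.2), np.float64(1.3)] head [np.float64(-0.4), np.float64(-44.6), np.float64(1.4)] [-0.6  0.7 -0.6] 0.027833773002387943
```

Call:
move_arm([
  [0.1, 0, 0],
  [0.1, 0, 0],
  [0.1, 0, 0],
  [0, 0, 0],
], turn=[0, 0, 0, 0], hand=[200, 200, 200, 200])

```text
clock: 39.4
tool_pos: [0.5481, -0.2944, 0.1366]
ee_rot: [-180.0, 0.0, 77.2]
contact_force: [-0.0, -0.9, -1.8]
finger_gap: 0.0276
```

Call:
move_arm([
  [0.1, 0, 0],
  [0, 0, 0],
], turn=[0, 0], hand=[200, 200])

```text
clock: 39.6
tool_pos: [0.5482, -0.2943, 0.1367]
ee_rot: [180.0, 0.1, 77.2]
contact_force: [-2.2, -5.6, -1.3]
finger_gap: 0.0277
```

```bash
python3 pinco.py
```

```text
39.6 [ 0.5482 -0.2943  0.1367] [1.80e+02 1.00e-01 7.72e+01] tip rel eye x,y,n [np.float64(-0.3), np.float64(38.2), np.float64(1.3)] head [np.float64(-0.3), np.float64(-41.6), np.float64(1.5)] [-2.2 -5.6 -1.3] 0.0276737661801483
```

Call:
move_arm([
  [-0.1, 0, 0],
  [0, 0.1, 0.18],
  [0, 0.1, 0.17],
  [0, 0, 0],
  [0, 0, 0],
], turn=[0, 0, 0, 0, 0], hand=[200, 200, 200, 200, 200])

```text
clock: 40.1
tool_pos: [0.5497, -0.2948, 0.1341]
ee_rot: [-180.0, 0.0, 77.2]
contact_force: [-5.7, -0.0, 9.0]
finger_gap: 0.0278
```

```bash
python3 pinco.py
```

```text
40.1 [ 0.5497 -0.2948  0.1341] [-180.     0.    77.2] tip rel eye x,y,n [np.float64(-0.1), np.float64(38.1), np.float64(-1.7)] head [np.float64(-0.2), np.float64(-41.7), np.float64(-1.6)] [-5.7 -0.   9. ] 0.027806414037593825
```

Call:
move_arm([
  [0.1, 0, -0.05],
  [0.1, 0, 0],
  [0, 0, 0],
], turn=[0, 0, 0], hand=[200, 200, 200])

```text
clock: 40.4
tool_pos: [0.5498, -0.2946, 0.1343]
ee_rot: [-180.0, 0.2, 77.2]
contact_force: [-6.7, -9.1, 4.9]
finger_gap: 0.0277
```

```bash
python3 pinco.py
```

```text
40.4 [ 0.5498 -0.2946  0.1343] [-180.     0.2   77.2] tip rel eye x,y,n [np.float64(-0.2), np.float64(38.3), np.float64(-1.7)] head [np.float64(-0.2), np.float64(-41.5), np.float64(-1.4)] [-6.7 -9.1  4.9] 0.027674677727279447
```

Call:
move_arm([
  [0, 0, 0],
  [0, 0, 0],
  [0, 0, 0],
  [0, 0, 0],
  [0, 0, -1],
  [0, 0, -2],
  [0, 0, -3],
  [0, 0, -4],
  [0, 0, -4],
  [0, 0, 0],
  [0, 0, 0],
  [0, 0, 0],
], turn=[0, 0, 0, 0, 0, 0, 0, 0, 0, 0, 0, 0], hand=[140, 140, 140, 140, 140, 140, 140, 140, 140, 140, 140, 140])

```text
clock: 41.6
tool_pos: [0.5499, -0.2923, 0.2727]
ee_rot: [-179.9, -0.0, 77.2]
contact_force: [0.8, 0.2, -1.2]
finger_gap: 0.0395
```

```bash
python3 pinco.py
python3 - <<'E'
from pan import *
o,c,im=look("w18");so,sc,s=look("s18","scene");to,tc,t=look("t18","top")
for nm,cc in(("w",c),("s",sc),("t",tc)): print(nm,proj(cc,eye-.043*y),proj(cc,eye+.037*y))
u=proj(c,eye).astype(int);x0=max(0,u[0]-110);y0=max(0,u[1]-100)
a=im[y0:y0+210,x0:x0+210]
top=np.hstack([cv2.resize(a,(400,400),interpolation=cv2.INTER_CUBIC),cv2.resize(s[130:280,150:300],(400,400),interpolation=cv2.INTER_CUBIC)])
bot=np.hstack([cv2.resize(s[260:420,300:500],(250,200)),cv2.resize(t[150:350,150:470],(320,200)),cv2.resize(t[195:275,355:460],(230,200),interpolation=cv2.INTER_CUBIC)])
cv2.imwrite("pics/c18.png",cv2.convertScaleAbs(np.vstack([top,bot]),alpha=1.4))
E
```

```text
41.6 [ 0.5499 -0.2923  0.2727] [-179.9   -0.    77.2] tip rel eye x,y,n [np.float64(68.9), np.float64(40.5), np.float64(118.6)] head [np.float64(68.7), np.float64(-39.3), np.float64(118.6)] [ 0.8  0.2 -1.2] 0.039475856388985785
41.6 [ 0.5499 -0.2923  0.2727] [-1.799e+02 -3.000e-02  7.718e+01]
41.65 [ 0.5498 -0.2923  0.2723] [-1.7986e+02 -4.0000e-02  7.7180e+01]
41.7 [ 0.5498 -0.2923  0.2721] [-1.7985e+02 -4.0000e-02  7.7180e+01]
w [314.5912932  235.29809234] [314.51508308 138.34960967]
s [204.12806858 172.38870059] [224.18558665 192.13777145]
t [439.09014949 244.11823927] [409.61674783 236.75913222]
```

View pics/c18.png

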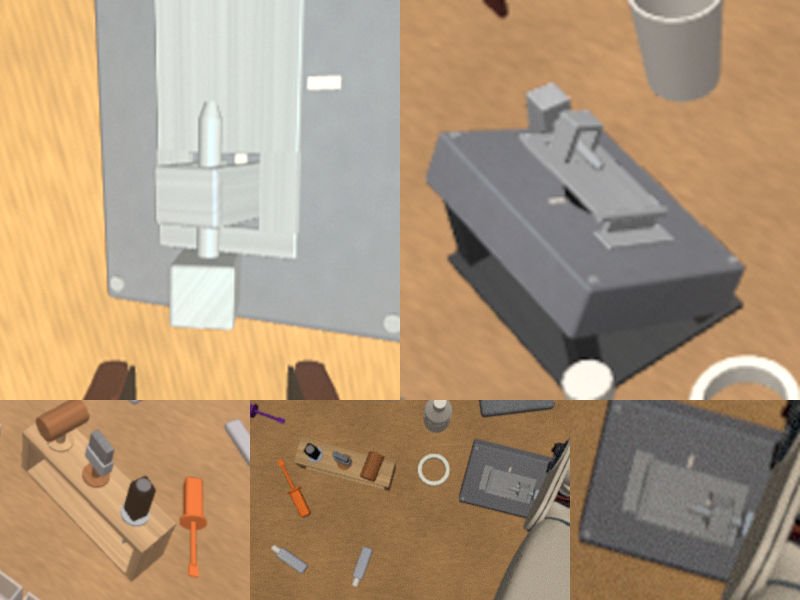

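The last allowed view shows the pin through the staple over the closed hasp, with its tip towards the hinge and its head at the hasp's end. The black driver stands in its hole. The orange lookalike lies in a different place from the first picture, so I'll check numerically when it moved, and also check the pin's seating.

Run:
```python
from pan import *
import os
def org(im):
    h=cv2.cvtColor(im,cv2.COLOR_BGR2HSV);m=(h[...,0]<12)&(h[...,1]>190)&(h[...,2]>110);ys,xs=np.where(m);return (len(xs),xs.mean().round(1),ys.mean().round(1)) if len(xs) else None
for f in("scene0","s4","s12","s13","s14","s18","top0","t18"): print(f,org(cv2.imread(f"pics/{f}.png")))
o,c,im=load("w18")
g=cv2.GaussianBlur(cv2.cvtColor(im,cv2.COLOR_BGR2GRAY),(3,3),0).astype(int)
ez=eye-.0015*n
k=400/210.;u=proj(c,eye).astype(int);x0=max(0,u[0]-110);y0=max(0,u[1]-100);print(x0,y0)
for colc in(185,222,230):
    col=int(x0+colc/k);d=np.diff(g[:,col])
    print(col,[(q,int(d[q]),((onz(c,(col,q+1),ez[2]+.022)-eye)@y*1000).round(1)) for q in range(y0+120,y0+180) if abs(d[q])>9])
# tip row on the axis plane
col=int(x0+208/k);d=np.diff(g[:,col]);print("tip",[(q,int(d[q]),((onplane(c,(col,q+1),ez,n)-eye)@y*1000).round(1)) for q in range(y0+40,y0+75) if abs(d[q])>6])
# closed hasp again: end edge
col=int(x0+280/k);d=np.diff(g[:,col]);print("hasp end",[(q,int(d[q]),((onplane(c,(col,q+1),hinge+.002*n,n)-hinge)@y*1000).round(1)) for q in range(y0+110,y0+150) if abs(d[q])>9])
```

```text
scene0 (1, np.float64(469.0), np.float64(405.0))
s4 None
s12 None
s13 None
s14 None
s18 None
top0 (53, np.float64(170.5), np.float64(197.3))
t18 (264, np.float64(195.2), np.float64(243.8))
204 84
301 [(212, -13, np.float64(-19.8)), (213, -23, np.float64(-20.6)), (214, -18, np.float64(-21.4)), (222, 23, np.float64(-27.9)), (223, 24, np.float64(-28.7)), (224, 15, np.float64(-29.5)), (254, -15, np.float64(-54.4)), (255, -10, np.float64(-55.2))]
320 [(214, -14, np.float64(-21.4)), (215, -24, np.float64(-22.2)), (216, -17, np.float64(-23.0)), (222, 14, np.float64(-27.9)), (223, 28, np.float64(-28.7)), (224, 24, np.float64(-29.5)), (225, 10, np.float64(-30.3)), (255, -11, np.float64(-55.2))]
324 [(215, -24, np.float64(-22.2)), (216, -24, np.float64(-23.0)), (222, 12, np.float64(-27.9)), (223, 28, np.float64(-28.7)), (224, 24, np.float64(-29.5)), (225, 10, np.float64(-30.3)), (256, -11, np.float64(-56.1))]
tip []
hasp end [(218, -13, np.float64(-118.0)), (219, -12, np.float64(-118.8))]
```

Run:
```python
from look import *
def org(im):
    h=cv2.cvtColor(im,cv2.COLOR_BGR2HSV);m=(h[...,0]<12)&(h[...,1]>170)&(h[...,2]>90);m[300:]=0
    k,l,s,ce=cv2.connectedComponentsWithStats(m.astype(np.uint8));i=1+np.argmax(s[1:,4]);return s[i],ce[i]
for n in("w1","w2","w3","t18"):
    o,c,im=load(n) if n not in("w2",) else (None,None,None)
    if im is None: continue
    s,ce=org(im);print(n,round(o["clock"],2),s,onz(c,ce,.015).round(3))
s,ce=org(cv2.imread("pics/top0.png"));print("t=0",s,onz(r.camera_info("top"),ce,.05).round(3))
```

```text
w1 2.5 [192 220   3   3   3] [0.489 0.326 0.015]
w3 3.3 [166 261   1   1   1] [0.479 0.335 0.015]
t18 41.7 [178 209  32  58 302] [0.546 0.367 0.015]
t=0 [165 191  14  15  47] [0.664 0.427 0.05 ]
```

Run:
```python
from look import *
o,c,_=load("w1");print("w1 handle end, tip",onz(c,(195,213),.015).round(3),onz(c,(275,116),.005).round(3))
ct=r.camera_info("top");print("t18 ends",onz(ct,(180,212),.005).round(3),onz(ct,(205,264),.015).round(3))
c1=r.camera_info("scene");im=cv2.imread("pics/s12.png");im4=cv2.imread("pics/s4.png");im18=cv2.imread("pics/s18.png")
def m(im): 
    h=cv2.cvtColor(im,cv2.COLOR_BGR2HSV);q=(h[...,0]<14)&(h[...,1]>175);q[:300]=0;q[:,:400]=0;ys,xs=np.where(q);return len(xs),np.median(xs),np.median(ys)
for k in(im4,im,im18):print(m(k))
```

```text
w1 handle end, tip [0.497 0.335 0.015] [0.637 0.408 0.005]
t18 ends [0.635 0.416 0.005] [0.489 0.337 0.015]
(808, np.float64(454.0), np.float64(350.0))
(811, np.float64(454.0), np.float64(350.0))
(806, np.float64(454.0), np.float64(350.0))
```

```bash
python3 -c "
from plant import r
print(r.observe()['clock'],r.observe()['contact_force']);print(r.job_done())"
```

```text
41.75 [-0.20947888  0.13841215  0.49894711]
the job is handed in; nothing more can be done
None
```

The kiln is locked off, and I handed the job in at 41.75 s of the 72 s allowed.

- **Switch:** the first try with the screwdriver stopped at about 83°. I put the blade back in and turned it against the stop, where the torque rose to 0.45 N m. The slot then measured 0.03° from level.
- **Screwdriver:** it is back upright in the hole it came from, which the camera pictures confirmed. I did not measure its exact tilt.
- **Hasp:** it lies closed over the staple. Pressing it down peaked at 42.5 N on the closed fingertips. That is over 40 N, though the limit is stated for the arm and gripper body, and well under the 120 N wrist limit.
- **Pin:** it went through the loop without binding, tip towards the hinge. After release, its head face measured 28.7 mm from the eye and the hasp's end about 28 to 29 mm, so any gap is under about 1 mm. One check, for the pin's tip edge, found nothing. I relied on the pictures for that.
- **Other things:** brush, mallet, tape and tubes look unmoved; I did not check the tub or bottle separately. The orange and purple lookalikes changed position in the first 2.5 s, while the arm was still about 0.3 m above the table. The orange one has not moved since; I did not track the purple one.

The gripper was clear of everything at hand-in, with no contact force.

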